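# Clear the bench after the practical: vials, pots and culture dish

### The arm

A 6-joint arm with a two-finger parallel gripper is mounted at the origin on the work surface. World frame = base frame: x ahead of the robot, y to its left, z up, the work surface at z = 0. Lengths are in mm, angles in rad, forces in N, time in s.
With the tool pointing down it reaches from about 350 to 975 mm from the base axis. Payload 7.1 kg.
Tool frame: the origin (TCP) lies on the mounting face of the last link; the fingertips stand 182 mm ahead of it and the grasp point (between the pads) lies 163 mm ahead of it (ctrl.finger_overhang is the distance from the TCP to the fingertips, in mm); z points along the fingers, y is the direction in which the jaws open and shut (so a half turn about z gives the same grasp; the last joint's range is limited). The gripper opens to 88 mm and grips with 3 to 60 N. Pads are 20 mm wide; open, the fingers measure 115 mm over their backs; the gripper's body (75 mm by 178 mm) begins 61 mm behind the grasp point.
Start: joints at [1.272, 0.423, 1.63, -0, 1.089, -0.019], TCP at [172.571, 600.688, 404.675] pointing down, gripper open.
Joint ranges: [-3, 3], [-0.9, 2.11], [0.09, 2.58], [-1.31, 4.45], [0.11, 2.69], [-2.54, 2.54]. Speed limits (rad/s): [2.39, 2.39, 3.01, 3.14, 3.14, 3.14].

### API

Orientations are given as a rotation vector (axis times angle).
In Python, from workcell import ctrl, viewer, recognise gives the robot as it stands.
- The arm moves only by the shell command python3 -m handwheel 'ROWS'. ROWS is JSON, a list of rows, each an object of numbers: "gripper": the closure, from 0 (fully open) to 1 (shut); "tx", "ty", "tz": the shift along the tool's x, y, z in m; "rx", "ry", "rz": the turn, a rotation vector about the tool's x, y, z in degrees. In form: [{"gripper": .., "tx": .., "ty": .., "tz": .., "rx": .., "ry": .., "rz": ..}, ...]. A call has 1 to 8 rows; each row shifts and turns the commanded pose from where the row before left it, along the tool's axes as they then stand; what a row does not reach is not made up. A row lasts 1/8 s, in which the tool goes at most 62.5 mm and 10.7 degrees, less where a joint would pass 70% of its speed; a pose out of reach is approached as far as the arm can. A call with a gripper value outside its range is refused whole. The fingers move at their own pace and stop on an object; the grip force is fixed at half the most. Time passes only in rows, so rows that do not move let the fingers close. It gives the time, the measured TCP pose, the force and the opening at its end, in the units of the state.
- ctrl.get_obs(): the state, without advancing time (a new reading comes with each control period).
- viewer.get_image(name): name is "side" or "top" or "wrist"; returns a dict with "image" (384x512x3 uint8, red, green, blue), "range_z" (384x512 float32, mm along the optical axis (not along the pixel's ray), 0 where there is no reading), "vfov" (degrees; the focal length in pixels is half the picture's height over the tangent of half this angle, whatever the lens; pixels are square), "cx", "cy" (the principal point, pixels), "k1" (the pictures are not rectified: a ray, as slopes to the right and down, at radius r is drawn at 1 + k1 r^2 times it, then the intrinsics apply), "extrinsics" (4x4, takes a point from world to camera coordinates); the wrist camera has in their place "T_tool_cam" (4x4, takes a point from camera to tool coordinates, whose origin is the TCP and whose axes are the flange's). Camera axes: x right, y up, looking along -z (the intrinsics and any distortion apply to the point x, -y, -z); pixel columns grow to the right and rows downward; lengths in mm; the calibration is good to about 2 mm. A picture is of the moment at which its call begins: read the wrist's pose just before it.
- ctrl.close_job(): hands the job in, once; it reports no verdict.
Trained networks look in a picture, given as the dict that the camera call returned (one of the last four; its "shot" number tells which), for a name from the list of things; names that differ only in an ending like _2 or _b are one class to them, and where a whole thing is asked for, a point or a joint stands for the part that bears it (a point fixed in the world has none). Each returns a list of dicts, best first, with "p" (0 to 1); they miss things now and then, are a little off and sometimes report something else, mostly with a low value. They report only what shows in the picture. A call takes as long as a camera call. They do not tell look-alikes from the thing itself.
- recognise(picture, name): "xy" ([column, row] as shares, 0 to 1, of the picture: columns of its width, rows of its height, amid what is visible of it).
The state is a dict: "t": time; "qpos": joint angles; "qvel": joint speeds; "joint_torque": joint torques, N m; "ee_pos": TCP position; "orientation": TCP orientation; "ft_force": force on the tool from outside, world axes, zero at the start; "moment": the same for the moment, N m; "width": finger opening in mm.
Only numpy, scipy, OpenCV 4.12 (cv2) and the standard library are available. Lean on these libraries where they do the work, as an engineer would, in place of code of your own. Each camera call takes 0.05 s, during which the arm holds its last target.

### The job

Clear up after the practical: stand the two brown glass vials in the blue bin and the two white plastic pots in the yellow bin, set down upright and gently, never dropped or knocked over. The covered culture dish stays flat on the bench and is slid over the low bevelled rim until it lies wholly on the floor of the black spill tray. Leave the flask, the burette stand and the bottles on the glass riser as they are, and do not bump the riser.

Things in the scene. Friction and masses are not known exactly. Their poses are not given: they have to be found in the camera images.
- vial1: Sample vial, brown glass, white paper band, black screw cap, upright: body 28 mm diameter, cap 24, 60 mm tall, about 32 g. Origin: centre of its underside, z up. Three of the four vials and pots start 20 to 50 mm behind the riser's front edge, about 105 mm apart, and one 70 to 80 mm in front of the edge, where it can block the way to those behind. Goes in the blue bin.
- vial2: Sample vial, brown glass, white paper band, black screw cap, upright: body 28 mm diameter, cap 24, 60 mm tall, about 32 g. Origin: centre of its underside, z up. Three of the four vials and pots start 20 to 50 mm behind the riser's front edge, about 105 mm apart, and one 70 to 80 mm in front of the edge, where it can block the way to those behind. Goes in the blue bin.
- pot1: Sample pot, white plastic, ribbed white screw cap, upright: 38 mm diameter all the way up, 66 mm tall, about 45 g. Origin: centre of its underside, z up. Starts among the vials, under the riser's front part or in front of it. Goes in the yellow bin.
- pot2: Sample pot, white plastic, ribbed white screw cap, upright: 38 mm diameter all the way up, 66 mm tall, about 45 g. Origin: centre of its underside, z up. Starts among the vials, under the riser's front part or in front of it. Goes in the yellow bin.
- dish: Covered round culture dish, clear plastic over a yellow gel, lying flat on the bench nearer to the robot than the riser: 90 mm diameter (too wide to grasp), 17 mm tall, straight side, about 55 g, slides freely. Origin: centre of its underside, z up. Pushed at its side with two finger tips it stays centred between them.
- blue_bin: Blue open bin for the vials, fixed to the bench at the left (+y): 110 mm along its x by 150 mm along its y, 40 mm high, walls and floor 4 mm thick (so 102 x 142 mm inside), with a lip of 5 mm outside the rim. Origin: centre of its underside on the bench. Either bin may be the nearer one.
- yellow_bin: Yellow open bin for the pots, same sizes, origin and axes as the blue bin, beside it at the left (+y).
- spill_tray: Shallow black rubber spill tray, fixed at the right (-y): floor 140 x 140 mm inside, its top 2 mm above the bench; round it a rim 4 mm wide, its top 5 mm above the bench; outside the rim a bevel slopes down to the bench over 17 mm (182 mm square over all). Origin: centre of its underside on the bench; x, y parallel to its sides.
- riser: Bench riser, fixed: glass shelf 420 mm wide (its y), 160 deep (its x), on 12 mm posts at its corners, open front and back, low bar at each end. Underside 205 mm above the bench, top of glass 215, thin guard rails along front and back up to 243. Origin: on the bench below the middle of the front edge (towards the robot); x points back under the shelf. No room for an upright gripper over what stands under it.
- flask: Conical glass flask with purple contents, bystander, loose: 64 mm diameter at the foot, 105 mm tall. Origin: centre of its underside.
- green_bottle: Green glass bottle with white cap standing on the riser's shelf, bystander, loose: 54 mm diameter, 125 mm tall. Origin: centre of its underside.
- amber_bottle: Brown glass bottle with black cap standing on the riser's shelf, bystander, loose: 58 mm diameter, 135 mm tall. Origin: centre of its underside.
- stand: Burette stand, bystander, fixed, far right: grey base 160 mm (its x) by 100 mm (its y), 12 mm thick; steel rod 10 mm diameter, 560 mm tall, 55 mm behind the base's centre (+x); green boss and clamp at 420 mm, holding a glass burette 98 mm to the right (-y) of the rod, from 165 mm to 580 mm above the bench. Origin: centre of the base's underside.
Mind the look-alikes: they are no part of the job. Leave any turquoise look-alike of the vial2 alone.

How it is judged (in metres and radians):
At the end, for the whole second after the job is handed in: Both brown vials stand upright (within 7 degrees) on the floor of the blue bin, both white pots likewise in the yellow bin, released; the dish lies flat on the tray's floor, inside the rim all round (centre within 30 mm of the tray's middle along each side); all at rest (x of vial1 in the frame of blue_bin between -0.045 and 0.045 m and y of vial1 in the frame of blue_bin between -0.065 and 0.065 m and z of each of vial1, vial2 in the frame of blue_bin below 0.01 m and angle between each of vial1, vial2, pot1, pot2's own z axis and vertical below 0.12 rad and linear speed of each of vial1, vial2, pot1, pot2, dish below 0.02 m/s and x of vial2 in the frame of blue_bin between -0.045 and 0.045 m and y of vial2 in the frame of blue_bin between -0.065 and 0.065 m and x of pot1 in the frame of yellow_bin between -0.045 and 0.045 m and y of pot1 in the frame of yellow_bin between -0.065 and 0.065 m and z of each of pot1, pot2 in the frame of yellow_bin below 0.01 m and x of pot2 in the frame of yellow_bin between -0.045 and 0.045 m and y of pot2 in the frame of yellow_bin between -0.065 and 0.065 m and x of dish in the frame of spill_tray between -0.03 and 0.03 m and y of dish in the frame of spill_tray between -0.03 and 0.03 m and z of dish in the frame of spill_tray below 0.0045 m and angle between dish's own z axis and vertical below 0.05 rad); the robot touches nothing.
It fails at once if a vial or pot is knocked over (tipped by more than 40 degrees while not held) ((angle between vial1's own z axis and vertical above 0.7 rad and contact force between the fingers and vial1 below 0.05 N) or (angle between vial2's own z axis and vertical above 0.7 rad and contact force between the fingers and vial2 below 0.05 N) or (angle between pot1's own z axis and vertical above 0.7 rad and contact force between the fingers and pot1 below 0.05 N) or (angle between pot2's own z axis and vertical above 0.7 rad and contact force between the fingers and pot2 below 0.05 N)).
It fails at once if a vial or pot is dropped or sent flying (faster than 0.7 m/s while not held, a fall of some 25 mm) ((linear speed of vial1 above 0.7 m/s and contact force between the fingers and vial1 below 0.05 N) or (linear speed of vial2 above 0.7 m/s and contact force between the fingers and vial2 below 0.05 N) or (linear speed of pot1 above 0.7 m/s and contact force between the fingers and pot1 below 0.05 N) or (linear speed of pot2 above 0.7 m/s and contact force between the fingers and pot2 below 0.05 N)).
It fails at once if the culture dish is lifted (more than 25 mm) or tipped by more than 20 degrees (angle between dish's own z axis and vertical above 0.35 rad or height (world z) of dish above 0.025 m).
It fails at once if the flask or a bottle on the riser is moved by more than 10 mm (distance of any of flask, green_bottle, amber_bottle from where it was at the start of the episode above 0.01 m).
It fails at once if the riser or the burette stand is struck with more than 8 N (contact force between any of the fingers, the arm and riser above 8 N or contact force between any of the fingers, the arm and stand above 8 N).
It also fails if it takes over 72 s, if anything falls off the work surface, if the arm or the gripper's body presses on something with over 40 N, if the wrist force passes 120 N, or if a joint passes its speed limit or range.

## Working session

There is one attempt and no reset: what is moved stays moved. The work goes in short steps, Python scripts to look and compute and a shell command to move; the robot and the scene stay as the last step left them, time stands still between calls to the robot, and variables do not carry over. Pictures are saved under pics/ and viewed, and the job is handed in when it is done.

```bash
ls -la; mkdir -p pics
cat > h.py <<'E'
import numpy as np, cv2
from workcell import ctrl, viewer, recognise
E
python3 - <<'E'
from h import *
o=ctrl.get_obs(); print(o)
for n in ("side","top","wrist"):
    p=viewer.get_image(n); cv2.imwrite(f"pics/{n}0.png",p["image"][:,:,::-1])
    print(n,{k:v for k,v in p.items() if k not in("image","range_z")})
    np.savez(f"pics/{n}0.npz",rz=p["range_z"],im=p["image"])
print(ctrl.finger_overhang)
E
```

```text
total 12
drwxr-xr-x  3 agent agent 4096 Dec  7 01:40 .
drwxr-xr-x 23 root  root  4096 Dec  7 01:40 ..
drwxr-xr-x  2 agent agent 4096 Dec  7 01:40 pics
{'t': 0.0, 'qpos': array([ 1.27202346e+00,  4.23823150e-01,  1.63070718e+00, -9.82552554e-06,
        1.08862406e+00, -1.90018599e-02]), 'qvel': array([ 4.63606169e-04, -8.45797173e-04, -1.51607354e-03,  7.38799135e-05,
        1.54754491e-03, -9.56968860e-04]), 'joint_torque': array([ 1.48865231e-03, -5.44630873e+01, -2.73671722e+01,  6.44508144e-02,
        2.27758137e-02, -1.24303283e-04]), 'ee_pos': array([172.47633177, 600.42686844, 403.9057859 ]), 'orientation': array([-4.37990961e-01, -3.11066937e+00,  2.42425128e-03]), 'ft_force': array([-0.33098642,  0.00927985, -0.27780825]), 'moment': array([ 0.00643954, -0.0056292 ,  0.0358124 ]), 'width': 87.86386597781402}
side {'vfov': 48.499132534759745, 'cx': 251.11553821177162, 'cy': 196.65569443137588, 'k1': -0.002078430567991411, 'extrinsics': array([[-9.27768806e-01, -3.72861497e-01, -1.48103785e-02,
         5.06159388e+02],
       [ 2.78726730e-01, -7.18835447e-01,  6.36857134e-0
[... 477 characters left out ...]
-01,
        -5.71545418e+02],
       [-1.79499650e-01,  2.19413358e-02,  9.83513322e-01,
        -1.22084786e+03],
       [ 0.00000000e+00,  0.00000000e+00,  0.00000000e+00,
         1.00000000e+00]]), 'shot': 2}
wrist {'vfov': 71.00664298730148, 'cx': 254.43149773635392, 'cy': 189.3179927622945, 'k1': -0.053815247192414865, 'T_tool_cam': array([[ 5.24080164e-04,  9.64690419e-01,  2.63385879e-01,
         7.15850462e+01],
       [ 9.99999862e-01, -5.12046200e-04, -1.14334257e-04,
         3.32752876e-01],
       [ 2.45685758e-05,  2.63385903e-01, -9.64690554e-01,
         1.93742339e+01],
       [ 0.00000000e+00,  0.00000000e+00,  0.00000000e+00,
         1.00000000e+00]]), 'shot': 3}
182.0
```

View pics/side0.png

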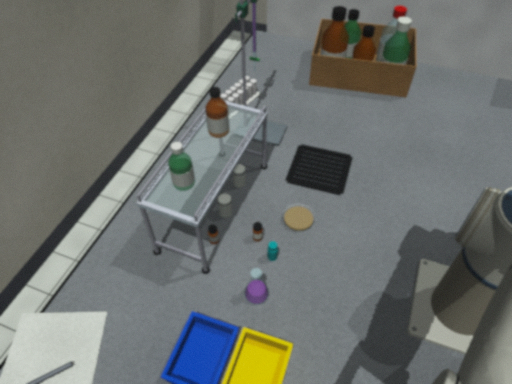

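View pics/top0.png

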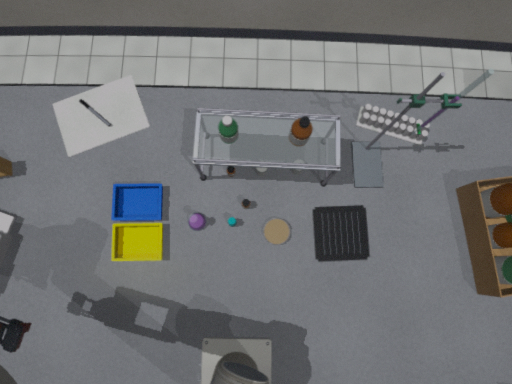

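View pics/wrist0.png

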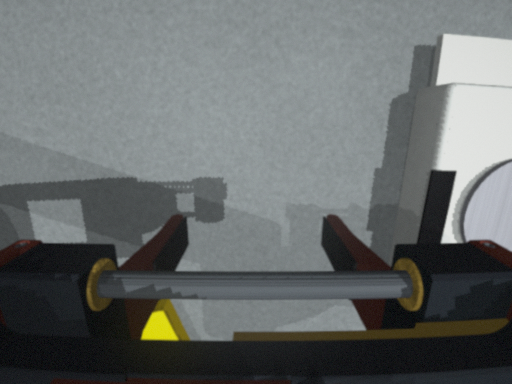

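The side view shows vials at (258,231) and (213,233), and pots at (225,205) and (240,175) under the riser. The turquoise look-alike is at (273,250), the flask at (257,285), the dish at (298,217), the tray at (320,168) and the bins near (230,350). The top view confirms this layout. Next I turn these pixels into positions.

```bash
cat > h.py <<'E'
import numpy as np, cv2
from scipy.spatial.transform import Rotation as R
from workcell import ctrl, viewer, recognise
def K(p):
    f=p["image"].shape[0]/2/np.tan(np.radians(p["vfov"])/2)
    return f
def slopes(p,uv):
    f=K(p); d=(np.atleast_2d(uv).astype(float)-[p["cx"],p["cy"]])/f
    r=np.linalg.norm(d,axis=1,keepdims=True); s=d.copy()
    for _ in range(20):
        s=d/(1+p["k1"]*(s**2).sum(1,keepdims=True))
    return s
def T_wc(p,obs=None):  # camera->world
    if "extrinsics" in p: return np.linalg.inv(p["extrinsics"])
    T=np.eye(4);T[:3,:3]=R.from_rotvec(obs["orientation"]).as_matrix();T[:3,3]=obs["ee_pos"]
    return T@p["T_tool_cam"]
def rays(p,uv,obs=None):
    s=slopes(p,uv); d=np.c_[s[:,0],-s[:,1],-np.ones(len(s))]
    T=T_wc(p,obs); return T[:3,3], d@T[:3,:3].T
def cloud(p,obs=None):
    h,w=p["range_z"].shape; u,v=np.meshgrid(np.arange(w),np.arange(h))
    c,d=rays(p,np.c_[u.ravel(),v.ravel()],obs)
    X=c+d*p["range_z"].reshape(-1,1); X[p["range_z"].ravel()==0]=np.nan
    return X.reshape(h,w,3)
def on_z(p,uv,z,obs=None):
    c,d=rays(p,uv,obs); return c+d*((z-c[2])/d[:,2])[:,None]
def proj(p,X,obs=None):
    T=np.linalg.inv(T_wc(p,obs)); X=np.atleast_2d(X); q=X@T[:3,:3].T+T[:3,3]
    s=np.c_[q[:,0]/-q[:,2],-q[:,1]/-q[:,2]]
    s=s*(1+p["k1"]*(s**2).sum(1,keepdims=True)); return s*K(p)+[p["cx"],p["cy"]]
def tri(a,b):  # two (c,d) rays
    A=[];B=[]
    for c,d in (a,b):
        d=d[0]/np.linalg.norm(d[0]); M=np.eye(3)-np.outer(d,d); A.append(M);B.append(M@c)
    return np.linalg.lstsq(np.vstack(A),np.hstack(B),rcond=None)[0]
E
cat > m1.py <<'E'
from h import *
np.set_printoptions(precision=1,suppress=True)
P={n:viewer.get_image(n) for n in("side","top")}
for n,p in P.items():
    np.save(f"pics/{n}_c.npy",cloud(p)); np.save(f"pics/{n}_im.npy",p["image"])
    for nm in("vial1","pot1","dish","flask","blue_bin","yellow_bin","spill_tray","riser","green_bottle","amber_bottle","stand"):
        for r in recognise(p,nm):
            uv=np.array(r["xy"])*[512,384]; X=cloud(p)[int(uv[1]),int(uv[0])]
            print(n,nm,round(r["p"],2),uv,X)
E
python3 m1.py
```

```text
side vial1 0.67 [213.3 232.7] [635.4  45.3  57.1]
side vial1 0.54 [255.2 231.5] [535.8  -5.5  45.7]
side vial1 0.54 [272.9 253.2] [470.   41.6  43.8]
side vial1 0.44 [181.5 167.8] [688.6  53.7 294.8]
side pot1 0.73 [225.5 205.6] [642.7 -49.   58.1]
side pot1 0.58 [237.  175.3] [ 658.2 -169.8   52.4]
side dish 0.75 [261.8 357.4] [405.2 288.6   7.3]
side dish 0.72 [300.6 216.7] [ 443.6 -119.5   15.9]
side dish 0.23 [237.9 175.3] [ 658.2 -169.8   52.4]
side flask 0.74 [257.2 288.6] [466.6 156.3  59.7]
side blue_bin 0.56 [200.8 351.3] [541.  326.9   5.1]
side blue_bin 0.45 [226.8 207.1] [642.2 -52.7  44.9]
side yellow_bin 0.7 [261.2 360.9] [403.1 294.1   4.9]
side spill_tray 0.96 [321.1 168.2] [ 441.9 -334.7    2.3]
side riser 0.82 [199.2 171.4] [685.9 -12.3 216.6]
side riser 0.58 [255.8 289.4] [471.2 157.7  54. ]
side green_bottle 0.79 [180.1 169. ] [690.1  56.1 293.3]
side amber_bottle 0.72 [216.1 116.4] [ 691.2 -137.4  291.7]
side stand 0.85 [255.6  50.2] [ 738.5 -522.6  244.6]
top vial1 0.73 [341.5 234.2] [ 442.4 -336.8    0.4]
top vial1 0.53 [229.7 174.5] [629.4  39.3  31. ]
top vial1 0.47 [246.9 203.4] [529.9 -19.3  60.1]
top dish 0.92 [277.7 231.9] [ 446.6 -122.3   17.9]
top dish 0.44 [196.1 220.8] [467.5 131.3 102.9]
top flask 0.87 [197.4 222.1] [464.5 132.   71.4]
top blue_bin 0.69 [138.1 200.6] [538.8 339.8   6.8]
top yellow_bin 0.61 [135.5 244.7] [393.5 338.9   8.7]
top spill_tray 0.64 [342.2 234.3] [ 442.2 -339.5    3.2]
top riser 0.9 [266.4 143.2] [681.9 -72.9 215.8]
top green_bottle 0.81 [223.5 126.6] [695.3  45.1 312.6]
top green_bottle 0.57 [259.3 171.5] [634.6 -58.5  63.4]
top amber_bottle 0.9 [297.  131.6] [ 687.1 -150.   313.2]
top stand 0.95 [378.9 139.5] [ 775.9 -474.1   -0. ]
top stand 0.27 [265.3 142.4] [684.4 -70.  217. ]
```

```bash
cat > m2.py <<'E'
import numpy as np
from scipy.optimize import least_squares
np.set_printoptions(precision=1,suppress=True)
for n in("side","top"):
    C=np.load(f"pics/{n}_c.npy").reshape(-1,3)
    print(n)
    for nm,(x,y),r in(("v_front",(527,-18),14),("v_back",(630,42),14),("pot_a",(635,-58),19),("pot_b",(650,-172),19),("turq",(462,32),14),("flask",(467,135),32),("dish",(445,-122),45)):
        s=C[(np.hypot(C[:,0]-x,C[:,1]-y)<r+14)&(C[:,2]<190)&(C[:,2]>6)]
        if len(s)==0: print(nm,"none");continue
        zt=np.percentile(s[:,2],95); t=s[s[:,2]>zt-6]; b=s[s[:,2]<zt-6]
        out=(nm,len(s),"ztop",zt,"topmid",(t[:,:2].min(0)+t[:,:2].max(0))/2,"ext",np.ptp(t[:,:2],axis=0))
        w=s[(s[:,2]>8)&(s[:,2]<zt-(14 if r==14 else 5))] if r!=45 else s
        if len(w)>8:
            f=least_squares(lambda c:np.hypot(w[:,0]-c[0],w[:,1]-c[1])-r,[x,y],loss="soft_l1").x
            out+=("cyl",f,len(w))
        print(*out)
    # riser
    s=C[(C[:,2]>208)&(C[:,2]<250)&(C[:,0]>560)&(C[:,0]<820)&(abs(C[:,1]+70)<280)]
    print("riser",s[:,:2].min(0),s[:,:2].max(0), np.percentile(s[:,2],[5,50,95]))
    for sl in((208,220),(235,250)):
        q=s[(s[:,2]>sl[0])&(s[:,2]<sl[1])]
        for yb in range(-280,160,60):
            k=q[(q[:,1]>yb)&(q[:,1]<yb+60)]
            if len(k)>3: print(sl,yb,np.percentile(k[:,0],[1,99]),k[:,1].min(),k[:,1].max())
    for nm,yr in(("blue",(470,620)),("yell",(310,470))):
        q=C[(C[:,2]>30)&(C[:,2]<50)&(C[:,1]>220)&(C[:,1]<460)&(C[:,0]>yr[0])&(C[:,0]<yr[1])]
        print(nm,q.min(0),q.max(0))
    q=C[(C[:,2]>3.8)&(C[:,2]<9)&(C[:,1]<-200)&(C[:,1]>-450)&(C[:,0]>320)&(C[:,0]<560)]; print("rim",np.percentile(q,1,axis=0),np.percentile(q,99,axis=0))
E
python3 m2.py
python3 - <<'E'
import numpy as np,cv2
a=np.load("pics/side_im.npy")[130:384,140:360,::-1]; cv2.imwrite("pics/sz.png",cv2.resize(a,None,fx=2.3,fy=2.3,interpolation=2))
a=np.load("pics/top_im.npy")[100:280,100:390,::-1]; cv2.imwrite("pics/tz.png",cv2.resize(a,None,fx=2.7,fy=2.7,interpolation=2))
E
```

```text
side
v_front 165 ztop 61.69583369971644 topmid [533.  -16.5] ext [23.1 22.7] cyl [533.4 -18.4] 92
v_back 174 ztop 61.84149456697992 topmid [641.2  35.1] ext [21.1 23.8] cyl [630.3  54.4] 98
pot_a 274 ztop 67.66450949381328 topmid [650.1 -65.1] ext [33.6 37.9] cyl [651.8 -66.3] 163
pot_b 238 ztop 67.76209108871478 topmid [ 655.6 -184.3] ext [31.5 38.7] cyl [ 659.4 -186.8] 155
turq 174 ztop 61.81140381712619 topmid [473.  27.] ext [22.6 23.2] cyl [474.1  25.1] 90
flask 599 ztop 105.67649021202395 topmid [474.2 141.6] ext [25.3 25.1] cyl [479.  129.8] 498
dish 690 ztop 20.01804349866398 topmid [ 447.3 -120. ] ext [87.8 90.1] cyl [ 447.7 -121.7] 690
riser [ 606.3 -288.5] [777.4 136.3] [212.6 216.  242.4]
(208, 220) -280 [606.8 720.7] -279.9884853991209 -220.08725696488113
(208, 220) -220 [608.3 767.3] -219.9968431152696 -160.0038630879966
(208, 220) -160 [610.3 767.9] -159.87952789927124 -100.05829338242233
(208, 220) -100 [611.9 765.7] -99.96786130762757 -40.103521683384315
(208, 220) -40 [613.1 770.8] -39.99687425954835 19.898391806113636
(208, 220) 20 [614.6 773. ] 20.013643060072354 
[... 1776 characters left out ...]
0433503 79.90934879214413
(208, 220) 80 [616.5 773.9] 80.09418390789544 134.02507261051764
(235, 250) -280 [610.1 766.3] -279.7365873152191 -220.1776385769926
(235, 250) -220 [612.1 767.2] -219.22955520136355 -161.67091892590298
(235, 250) -160 [612.6 768.8] -159.0626011015934 -100.17268266606939
(235, 250) -100 [615.  769.5] -99.05136993180776 -41.85436795052679
(235, 250) -40 [616.7 770.3] -39.41713578921071 18.863528127925104
(235, 250) 20 [618.2 771.9] 20.62097174834179 79.78089793210412
(235, 250) 80 [618.9 773.6] 80.52243279942175 129.5530090047295
blue [470.1 253.8  30. ] [591.7 417.4  47.5]
yell [339.9 243.5  30. ] [470.  413.9  48.2]
rim [ 322.8 -445.7    3.8] [ 553.5 -205.8    8.8]
```

View pics/sz.png

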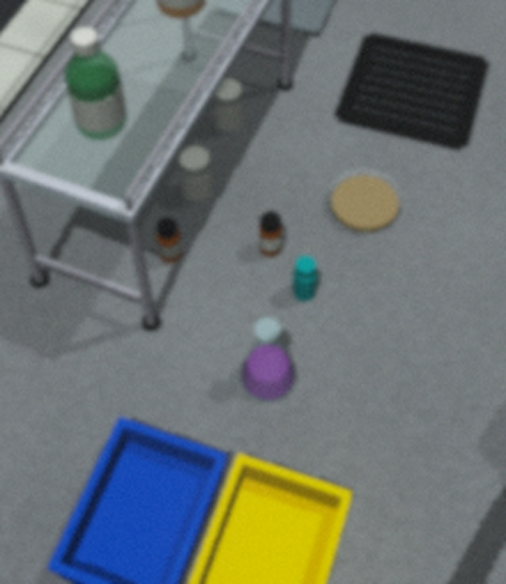

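View pics/tz.png

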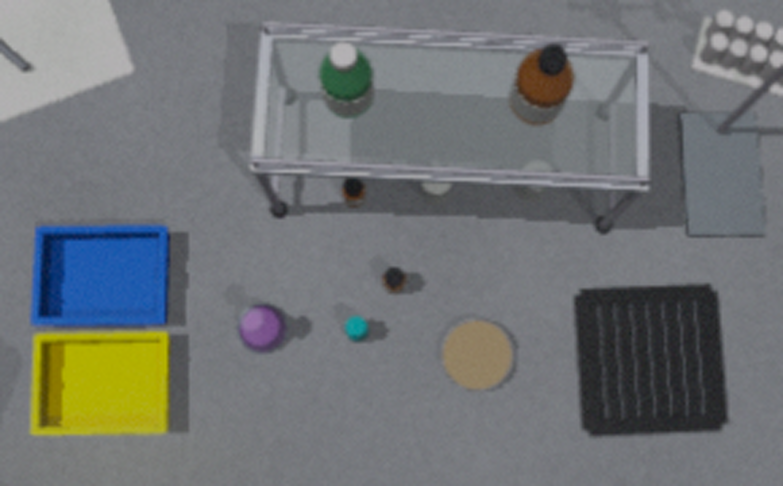

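The zoomed views show all five objects. The two cameras agree to 1–2 mm, with cap tops about 62 mm (vials) and 67–68 mm (pots). Next come the bins, the tray and the riser posts.

```bash
cat > m3.py <<'E'
import numpy as np,cv2
np.set_printoptions(precision=1,suppress=True)
for n in("side","top"):
    C=np.load(f"pics/{n}_c.npy").reshape(-1,3); I=np.load(f"pics/{n}_im.npy").reshape(-1,3).astype(int)
    r,g,b=I.T
    for nm,m in(("blue",(b>90)&(b-r>60)&(b-g>30)),("yellow",(r>110)&(g>90)&(b<80)&(r-b>80))):
        q=C[m&(C[:,1]>220)&(C[:,1]<450)&(C[:,0]>300)&(C[:,0]<640)]
        f=q[q[:,2]<12]; q=q[(q[:,2]>34)]
        R=cv2.minAreaRect(q[:,:2].astype(np.float32)); F=cv2.minAreaRect(f[:,:2].astype(np.float32))
        print(n,nm,"rim",R,np.median(q[:,2]),"floor",F,np.median(f[:,2]))
    m=(r<60)&(g<60)&(b<60)&(C[:,1]<-200)&(C[:,1]>-470)&(C[:,0]>300)&(C[:,0]<580)&(C[:,2]<15)
    M=m.reshape(384,512).astype(np.uint8); M=cv2.morphologyEx(M,cv2.MORPH_OPEN,np.ones((5,5)))
    q=C[M.ravel()>0]; print(n,"tray",cv2.minAreaRect(q[:,:2].astype(np.float32)),np.percentile(q[:,2],[5,50,95]))
    for lo,hi in((30,70),(70,120),(120,190)):
        q=C[(C[:,2]>lo)&(C[:,2]<hi)&(C[:,0]>590)&(C[:,0]<645)]
        for yy in((100,150),(-310,-255)):
            k=q[(q[:,1]>yy[0])&(q[:,1]<yy[1])]
            if len(k)>3: print("post",lo,hi,np.percentile(k[:,:2],[3,50,97],axis=0).ravel(),len(k))
E
python3 m3.py
```

```text
side blue rim ((530.0028076171875, 335.3974609375), (120.97297668457031, 162.33648681640625), 1.8310827016830444) 39.71645186039444 floor ((540.1909790039062, 325.6045227050781), (130.0655975341797, 172.11949157714844), 1.9032683372497559) 4.121414372380627
side yellow rim ((402.0435791015625, 311.6305236816406), (120.36727142333984, 132.77584838867188), 2.904719591140747) 39.936975106744626 floor ((412.0717468261719, 300.7445068359375), (117.6659927368164, 131.22560119628906), 2.549346446990967) 4.084395886669256
side tray ((447.55816650390625, -332.8409729003906), (176.77406311035156, 177.90948486328125), 3.751929759979248) [-1.1  2.5  6.3]
post 30 70 [617.1 125.4 622.8 131.1 643.6 134.4] 62
post 30 70 [ 607.1 -280.3  615.  -275.6  642.  -270. ] 66
post 70 120 [616.4 126.8 619.4 132.5 625.8 134.8] 52
post 70 120 [ 606.7 -277.8  610.8 -274.2  616.3 -270.4] 48
post 120 190 [616.6 126.2 619.7 132.1 626.1 134.9] 86
post 120 190 [ 606.6 -278.6  610.6 -273.5  616.4 -269.5] 70
top blue rim ((528.5856323242188, 335.751220703125), (121.44962310791016, 162.36952209472656), 2.358969211578369)
[... 160 characters left out ...]
3330078125, 326.25775146484375), (118.69458770751953, 159.2060546875), 3.3041725158691406) 40.36079667607851 floor ((403.8783874511719, 329.51409912109375), (152.4643096923828, 115.62400817871094), 86.91319274902344) 4.632861412396551
top tray ((447.05096435546875, -335.931396484375), (177.00697326660156, 177.70291137695312), 3.2813985347747803) [-1.6  3.1  8. ]
post 30 70 [616.3 121.1 622.7 125.9 643.4 130.7] 19
post 30 70 [ 607.1 -278.5  612.6 -273.9  642.8 -270.5] 29
post 70 120 [615.5 120.8 617.9 124.5 622.3 131.1] 18
post 70 120 [ 606.7 -279.9  608.5 -273.4  614.5 -270. ] 19
post 120 190 [616.1 121.  617.5 124.3 622.3 129.9] 21
post 120 190 [ 607.1 -280.2  609.1 -273.1  614.  -270.1] 29
```

```bash
cat > plan.py <<'E'
# python3 plan.py "Gx Gy Gz psi phi [vmax]" ...  : rows from the present pose through waypoints (grasp point mm, heading/tilt deg)
import sys; from h import *
def Rm(psi,phi):
    a,b=np.radians([psi,phi]); h=np.array([np.cos(a),np.sin(a),0]); k=np.array([0,0,1.])
    z=np.sin(b)*h-np.cos(b)*k; x=-np.cos(b)*h-np.sin(b)*k
    return np.c_[x,np.cross(z,x),z]
o=ctrl.get_obs(); Rc=R.from_rotvec(o["orientation"]); p=np.array(o["ee_pos"],float)
z=Rc.as_matrix()[:,2]; x=Rc.as_matrix()[:,0]
print("t",round(o["t"],2),"G",np.round(p+163*z,1),"phi",round(np.degrees(np.arccos(-z[2])),1),"psi",round(np.degrees(np.arctan2(-x[1],-x[0])),1),"w",round(o["width"],1),"q",np.round(o["qpos"],2),"F",np.round(o["ft_force"],1))
for a in sys.argv[1:]:
    v=[float(s) for s in a.split()]; vm=v[5] if len(v)>5 else 58
    Rt=R.from_matrix(Rm(v[3],v[4])); pt=np.array(v[:3])-163*Rt.as_matrix()[:,2]
    L=np.linalg.norm(pt-p); ang=np.degrees((Rc.inv()*Rt).magnitude())
    n=max(1,int(np.ceil(max(L/vm,ang/10.0))))
    if n>3: w=np.ones(n); n+=1; w=np.r_[.5,np.ones(n-2),.5]
    else: w=np.ones(n)
    if n>3 and ang/(n-1)>10.5: n+=1; w=np.r_[.5,np.ones(n-2),.5]
    s=np.cumsum(w)/w.sum(); rv=(Rc.inv()*Rt).as_rotvec(); p0=p.copy(); R0=Rc; out=[]
    for i in range(n):
        tgt=p0+(pt-p0)*s[i]; Rn=R0*R.from_rotvec(rv*s[i])
        t=Rc.inv().apply(tgt-p)/1000; r=np.degrees((Rc.inv()*Rn).as_rotvec())
        t=np.round(t,3); r=np.round(r,1); d={}
        for k,u in zip(("tx","ty","tz"),t): 
            if abs(u)>0: d[k]=float(u)
        for k,u in zip(("rx","ry","rz"),r):
            if abs(u)>0.05: d[k]=float(u)
        p=p+Rc.apply(t*1000); Rc=Rc*R.from_rotvec(np.radians(r)); out.append(d)
    print("->",a,"L",round(L),"ang",round(ang,1))
    for d in out: print("  ",str(d).replace("'",'"'))
E
python3 plan.py "533 -18 160 0 0" "533 -18 34 0 0"
```

```text
t 1.35 G [172.6 600.7 241.7] phi 0.0 psi -16.0 w 87.8 q [ 1.27  0.42  1.63 -0.    1.09 -0.02] F [-0.4  0.5  0.2]
-> 533 -18 160 0 0 L 721 ang 16.0
   {"tx": -0.02, "ty": -0.019, "tz": 0.003, "rz": -0.6}
   {"tx": -0.039, "ty": -0.039, "tz": 0.006, "rz": -1.2}
   {"tx": -0.039, "ty": -0.039, "tz": 0.007, "rz": -1.3}
   {"tx": -0.038, "ty": -0.04, "tz": 0.006, "rz": -1.2}
   {"tx": -0.036, "ty": -0.041, "tz": 0.006, "rz": -1.2}
   {"tx": -0.036, "ty": -0.042, "tz": 0.007, "rz": -1.3}
   {"tx": -0.035, "ty": -0.042, "tz": 0.006, "rz": -1.2}
   {"tx": -0.034, "ty": -0.044, "tz": 0.006, "rz": -1.2}
   {"tx": -0.034, "ty": -0.043, "tz": 0.006, "rz": -1.3}
   {"tx": -0.032, "ty": -0.045, "tz": 0.007, "rz": -1.2}
   {"tx": -0.031, "ty": -0.046, "tz": 0.006, "rz": -1.2}
   {"tx": -0.03, "ty": -0.046, "tz": 0.006, "rz": -1.3}
   {"tx": -0.03, "ty": -0.046, "tz": 0.007, "rz": -1.2}
   {"tx": -0.014, "ty": -0.024, "tz": 0.003, "rz": -0.6}
-> 533 -18 34 0 0 L 126 ang 0.0
   {"tz": 0.042}
   {"tz": 0.042}
   {"tz": 0.042}
```

```bash
python3 -m handwheel '[{"tx":-0.02,"ty":-0.019,"tz":0.003,"rz":-0.6},{"tx":-0.039,"ty":-0.039,"tz":0.006,"rz":-1.2},{"tx":-0.039,"ty":-0.039,"tz":0.006,"rz":-1.2},{"tx":-0.038,"ty":-0.04,"tz":0.006,"rz":-1.2},{"tx":-0.036,"ty":-0.041,"tz":0.006,"rz":-1.2},{"tx":-0.036,"ty":-0.042,"tz":0.006,"rz":-1.3},{"tx":-0.035,"ty":-0.042,"tz":0.006,"rz":-1.2},{"tx":-0.034,"ty":-0.044,"tz":0.006,"rz":-1.2}]'; python3 plan.py "533 -18 160 0 0"
```

```text
t 1.35 G [172.6 600.7 241.7] phi 0.0 psi -16.0 w 87.8 q [ 1.27  0.42  1.63 -0.    1.09 -0.02] F [-0.4  0.5  0.2]
-> 533 -18 160 0 0 L 721 ang 16.0
   {"tx": -0.02, "ty": -0.019, "tz": 0.003, "rz": -0.6}
   {"tx": -0.039, "ty": -0.039, "tz": 0.006, "rz": -1.2}
   {"tx": -0.039, "ty": -0.039, "tz": 0.007, "rz": -1.3}
   {"tx": -0.038, "ty": -0.04, "tz": 0.006, "rz": -1.2}
   {"tx": -0.036, "ty": -0.041, "tz": 0.006, "rz": -1.2}
   {"tx": -0.036, "ty": -0.042, "tz": 0.007, "rz": -1.3}
   {"tx": -0.035, "ty": -0.042, "tz": 0.006, "rz": -1.2}
   {"tx": -0.034, "ty": -0.044, "tz": 0.006, "rz": -1.2}
   {"tx": -0.034, "ty": -0.043, "tz": 0.006, "rz": -1.3}
   {"tx": -0.032, "ty": -0.045, "tz": 0.007, "rz": -1.2}
   {"tx": -0.031, "ty": -0.046, "tz": 0.006, "rz": -1.2}
   {"tx": -0.03, "ty": -0.046, "tz": 0.006, "rz": -1.3}
   {"tx": -0.03, "ty": -0.046, "tz": 0.007, "rz": -1.2}
   {"tx": -0.014, "ty": -0.024, "tz": 0.003, "rz": -0.6}$[0]: bad value
```

```bash
python3 -m handwheel '[{"gripper":0,"tx":-0.02,"ty":-0.019,"tz":0.003,"rx":0,"ry":0,"rz":-0.6},{"gripper":0,"tx":-0.039,"ty":-0.039,"tz":0.006,"rx":0,"ry":0,"rz":-1.2},{"gripper":0,"tx":-0.039,"ty":-0.039,"tz":0.006,"rx":0,"ry":0,"rz":-1.2},{"gripper":0,"tx":-0.038,"ty":-0.04,"tz":0.006,"rx":0,"ry":0,"rz":-1.2},{"gripper":0,"tx":-0.036,"ty":-0.041,"tz":0.006,"rx":0,"ry":0,"rz":-1.2},{"gripper":0,"tx":-0.036,"ty":-0.042,"tz":0.006,"rx":0,"ry":0,"rz":-1.3},{"gripper":0,"tx":-0.035,"ty":-0.042,"tz":0.006,"rx":0,"ry":0,"rz":-1.2},{"gripper":0,"tx":-0.034,"ty":-0.044,"tz":0.006,"rx":0,"ry":0,"rz":-1.2}]'; sed -i 's/if abs(u)>0: d\[k\]/d[k]/; s/if abs(u)>0.05: d\[k\]/d[k]/; s/; d={}/; d={"gripper":G}/; s/^o=ctrl/G=float(sys.argv.pop(1)); o=ctrl/' plan.py; sed -i 's/print("  ",str(d).*/print(str(d).replace(chr(39),chr(34)).replace(" ","").replace("0.0,","0,").replace("0.0}","0}"),end=",")\n    print()/' plan.py; sleep 1; python3 plan.py 0 "533 -18 160 0 0"
```

```text
t: 2.35
ee_pos: [380.4, 241.6, 359.8]
orientation: [0.188, 3.135, 0.001]
ft_force: [1.2, 1.0, -0.1]
width: 87.6
t 2.35 G [380.5 241.7 196.8] phi 0.1 psi -6.9 w 87.6 q [ 0.54  0.23  2.04  0.    0.87 -0.91] F [ 1.2  1.  -0.1]
-> 533 -18 160 0 0 L 303 ang 6.9
{"gripper":0,"tx":-0.015,"ty":-0.02,"tz":0.003,"rx":0,"ry":0,"rz":-0.6},{"gripper":0,"tx":-0.03,"ty":-0.04,"tz":0.006,"rx":0,"ry":0,"rz":-1.1},{"gripper":0,"tx":-0.029,"ty":-0.041,"tz":0.006,"rx":0,"ry":0,"rz":-1.2},{"gripper":0,"tx":-0.029,"ty":-0.041,"tz":0.006,"rx":0,"ry":0,"rz":-1.1},{"gripper":0,"tx":-0.027,"ty":-0.042,"tz":0.007,"rx":0,"ry":0,"rz":-1.2},{"gripper":0,"tx":-0.027,"ty":-0.043,"tz":0.006,"rx":0,"ry":0,"rz":-1.1},{"gripper":0,"tx":-0.013,"ty":-0.021,"tz":0.003,"rx":0,"ry":0.1,"rz":-0.6},
```

```bash
python3 -m handwheel '[{"gripper":0,"tx":-0.03,"ty":-0.04,"tz":0.006,"rx":0,"ry":0,"rz":-1.1},{"gripper":0,"tx":-0.029,"ty":-0.041,"tz":0.006,"rx":0,"ry":0,"rz":-1.2},{"gripper":0,"tx":-0.029,"ty":-0.041,"tz":0.006,"rx":0,"ry":0,"rz":-1.1},{"gripper":0,"tx":-0.027,"ty":-0.042,"tz":0.007,"rx":0,"ry":0,"rz":-1.2},{"gripper":0,"tx":-0.027,"ty":-0.043,"tz":0.006,"rx":0,"ry":0,"rz":-1.1},{"gripper":0,"tx":-0.015,"ty":-0.021,"tz":0.003,"rx":0,"ry":0,"rz":-0.6},{"gripper":0,"tx":0,"ty":0,"tz":0,"rx":0,"ry":0,"rz":0}]';  python3 plan.py 0 "533 -18 160 0 0" "533 -18 34 0 0"
```

```text
t: 3.22
ee_pos: [519.7, 2.5, 325.5]
orientation: [0.022, 3.141, -0.0]
ft_force: [0.1, -0.1, 0.9]
width: 87.8
t 3.23 G [519.7   2.5 162.5] phi 0.0 psi -0.8 w 87.8 q [-0.02  0.38  1.92 -0.    0.84 -1.58] F [ 0.1 -0.1  0.9]
-> 533 -18 160 0 0 L 25 ang 0.8
{"gripper":0,"tx":-0.014,"ty":-0.02,"tz":0.003,"rx":-0,"ry":0,"rz":-0.8},
-> 533 -18 34 0 0 L 126 ang 0.0
{"gripper":0,"tx":0,"ty":-0,"tz":0.042,"rx":-0,"ry":0,"rz":0},{"gripper":0,"tx":0,"ty":-0,"tz":0.042,"rx":-0,"ry":0,"rz":0},{"gripper":0,"tx":0,"ty":-0,"tz":0.042,"rx":-0,"ry":0,"rz":0},
```

```bash
cat > wr.py <<'E'
import sys; from h import *
o=ctrl.get_obs(); p=viewer.get_image("wrist"); cv2.imwrite(f"pics/{sys.argv[1]}.png",p["image"][:,:,::-1])
C=cloud(p,o); np.save("pics/w_c.npy",C); np.save("pics/w_im.npy",p["image"])
E
python3 wr.py w1
```

```text
(no output)
```

View pics/w1.png

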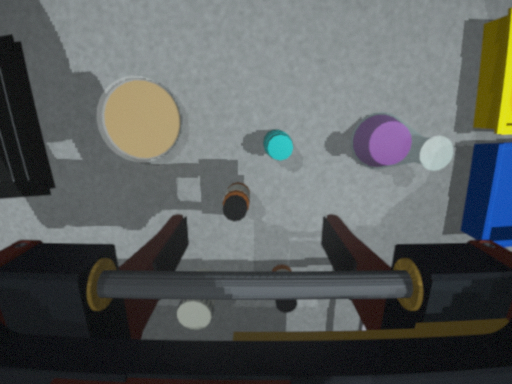

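The wrist view shows the front vial at (236,205), the turquoise one at (279,145), the rear vial at (286,300) and a pot at (194,315). I check these positions against the cloud.

```bash
cat > m4.py <<'E'
import numpy as np
from scipy.optimize import least_squares
np.set_printoptions(precision=1,suppress=True)
C=np.load("pics/w_c.npy").reshape(-1,3)
for nm,(x,y),r in(("v_front",(533,-18),14),("v_back",(640,34),14),("pot_a",(651,-66),19),("pot_b",(659,-186),19),("turq",(473,24),14),("dish",(447,-121),45)):
    s=C[(np.hypot(C[:,0]-x,C[:,1]-y)<r+10)&(C[:,2]<100)&(C[:,2]>6)]
    if len(s)<10: print(nm,"none");continue
    zt=np.percentile(s[:,2],95); t=s[s[:,2]>zt-4]
    print(nm,len(s),"ztop",zt,"mid",(t[:,:2].min(0)+t[:,:2].max(0))/2,"ext",np.ptp(t[:,:2],axis=0))
E
python3 m4.py
```

```text
v_front 842 ztop 61.38178085565999 mid [535.6 -17.2] ext [23.5 23.2]
v_back 284 ztop 61.32931488294891 mid [647.7  35.3] ext [17.6 21.8]
pot_a 963 ztop 67.28319078230655 mid [652.5 -64.9] ext [38.5 39.8]
pot_b none
turq 720 ztop 61.64263961071877 mid [476.4  26.2] ext [22.8 22.9]
dish 5808 ztop 18.66100030840062 mid [ 449.7 -119.6] ext [89.7 90.3]
```

```bash
python3 -m handwheel '[{"gripper":0.2,"tx":-0.015,"ty":-0.02,"tz":0.01,"rx":0,"ry":0,"rz":-0.8},{"gripper":0.2,"tx":0,"ty":0,"tz":0.042,"rx":0,"ry":0,"rz":0},{"gripper":0.2,"tx":0,"ty":0,"tz":0.042,"rx":0,"ry":0,"rz":0},{"gripper":0.2,"tx":0,"ty":0,"tz":0.034,"rx":0,"ry":0,"rz":0},{"gripper":0.2,"tx":0,"ty":0,"tz":0,"rx":0,"ry":0,"rz":0}]';  python3 plan.py 0 "534.5 -17.5 34 0 0"
```

```text
t: 3.9
ee_pos: [532.2, -15.1, 196.0]
orientation: [0.006, -3.136, -0.001]
ft_force: [0.3, 0.7, 1.2]
width: 70.6
t 3.9 G [531.4 -15.1  33. ] phi 0.3 psi 0.2 w 70.6 q [-0.05  0.62  1.93  0.    0.59 -1.63] F [0.3 0.7 1.2]
-> 534.5 -17.5 34 0 0 L 3 ang 0.4
{"gripper":0,"tx":-0.002,"ty":-0.002,"tz":-0.001,"rx":0,"ry":-0.3,"rz":0.2},
```

```bash
python3 -m handwheel '[{"gripper":0.2,"tx":-0.003,"ty":-0.002,"tz":0,"rx":0,"ry":0,"rz":0},{"gripper":1,"tx":0,"ty":0,"tz":0,"rx":0,"ry":0,"rz":0},{"gripper":1,"tx":0,"ty":0,"tz":0,"rx":0,"ry":0,"rz":0},{"gripper":1,"tx":0,"ty":0,"tz":0,"rx":0,"ry":0,"rz":0},{"gripper":1,"tx":0,"ty":0,"tz":0,"rx":0,"ry":0,"rz":0}]';  python3 plan.py 1 "534.5 -17.5 34 0 0" "534 -18 170 0 0" "543 363 170 15 0" "543 363 38 15 0"
```

```text
t: 4.53
ee_pos: [536.7, -18.4, 197.9]
orientation: [-0.004, 3.141, -0.0]
ft_force: [0.1, 0.1, -0.6]
width: 33.5
t 4.53 G [536.8 -18.4  34.9] phi 0.0 psi 0.2 w 33.5 q [-0.06  0.62  1.92  0.    0.6  -1.63] F [ 0.1  0.1 -0.6]
-> 534.5 -17.5 34 0 0 L 3 ang 0.2
{"gripper":1.0,"tx":0.002,"ty":0.001,"tz":0.001,"rx":-0,"ry":0,"rz":0.2},
-> 534 -18 170 0 0 L 136 ang 0.0
{"gripper":1.0,"tx":0,"ty":-0,"tz":-0.045,"rx":0,"ry":0,"rz":-0},{"gripper":1.0,"tx":0,"ty":-0,"tz":-0.046,"rx":0,"ry":0,"rz":-0},{"gripper":1.0,"tx":0.001,"ty":-0.001,"tz":-0.045,"rx":0,"ry":0,"rz":-0},
-> 543 363 170 15 0 L 381 ang 15.0
{"gripper":1.0,"tx":-0.001,"ty":0.027,"tz":-0,"rx":-0,"ry":0,"rz":-1.1},{"gripper":1.0,"tx":-0.002,"ty":0.055,"tz":-0,"rx":-0,"ry":0,"rz":-2.1},{"gripper":1.0,"tx":-0.004,"ty":0.054,"tz":-0,"rx":-0,"ry":0,"rz":-2.2},{"gripper":1.0,"tx":-0.007,"ty":0.054,"tz":-0,"rx":-0,"ry":0,"rz":-2.1},{"gripper":1.0,"tx":-0.008,"ty":0.054,"tz":-0,"rx":-0,"ry":0,"rz":-2.2},{"gripper":1.0,"tx":-0.011,"ty":0.053,"tz":-0,"rx":-0,"ry":0,"rz":-2.1},{"gripper":1.0,"tx":-0.012,"ty":0.054,"tz":-0,"rx":-0,"ry":0,"rz":-2.2},{"gripper":1.0,"tx":-0.007,"ty":0.026,"tz":-0,"rx":-0,"ry":0,"rz":-1.0},
-> 543 363 38 15 0 L 132 ang 0.0
{"gripper":1.0,"tx":-0,"ty":-0,"tz":0.044,"rx":-0,"ry":0,"rz":-0},{"gripper":1.0,"tx":-0,"ty":-0,"tz":0.044,"rx":-0,"ry":0,"rz":-0},{"gripper":1.0,"tx":-0,"ty":-0,"tz":0.044,"rx":-0,"ry":0,"rz":-0},
```

```bash
python3 -m handwheel '[{"gripper":1,"tx":0,"ty":0,"tz":0,"rx":0,"ry":0,"rz":0},{"gripper":1,"tx":0,"ty":0,"tz":0,"rx":0,"ry":0,"rz":0},{"gripper":1,"tx":0,"ty":0,"tz":-0.01,"rx":0,"ry":0,"rz":0},{"gripper":1,"tx":0,"ty":0,"tz":-0.035,"rx":0,"ry":0,"rz":0}]'; python3 plan.py 1 "534 -18 34 0 0"
```

```text
t: 5.03
ee_pos: [536.0, -18.3, 242.1]
orientation: [0.005, -3.138, -0.0]
ft_force: [-0.2, -0.3, 0.2]
width: 27.5
t 5.03 G [535.4 -18.2  79.1] phi 0.2 psi 0.2 w 27.5 q [-0.06  0.54  1.92 -0.    0.69 -1.63] F [-0.2 -0.3  0.2]
-> 534 -18 34 0 0 L 45 ang 0.3
{"gripper":1.0,"tx":0.002,"ty":0,"tz":0.045,"rx":0,"ry":-0.2,"rz":0.2},
```

```bash
python3 -m handwheel '[{"gripper":1,"tx":0,"ty":0,"tz":-0.055,"rx":0,"ry":0,"rz":0},{"gripper":1,"tx":0,"ty":0.027,"tz":-0.035,"rx":0,"ry":0,"rz":-1.1},{"gripper":1,"tx":-0.002,"ty":0.055,"tz":0,"rx":0,"ry":0,"rz":-2.1},{"gripper":1,"tx":-0.004,"ty":0.055,"tz":0,"rx":0,"ry":0,"rz":-2.2},{"gripper":1,"tx":-0.006,"ty":0.054,"tz":0,"rx":0,"ry":0,"rz":-2.1},{"gripper":1,"tx":-0.008,"ty":0.054,"tz":0,"rx":0,"ry":0,"rz":-2.2},{"gripper":1,"tx":-0.01,"ty":0.054,"tz":0,"rx":0,"ry":0,"rz":-2.1},{"gripper":1,"tx":-0.012,"ty":0.054,"tz":0,"rx":0,"ry":0,"rz":-2.2}]'; python3 plan.py 1 "543 363 170 15 0" "543 363 45 15 0"
```

```text
t: 6.02
ee_pos: [540.5, 339.8, 333.3]
orientation: [-0.389, 3.117, 0.0]
ft_force: [0.9, -0.2, -1.3]
width: 27.3
t 6.03 G [540.5 339.8 170.3] phi 0.0 psi 14.2 w 27.3 q [ 0.54  0.53  1.65 -0.    0.97 -1.28] F [ 0.9 -0.2 -1.3]
-> 543 363 170 15 0 L 23 ang 0.8
{"gripper":1.0,"tx":-0.008,"ty":0.022,"tz":0,"rx":-0,"ry":0,"rz":-0.8},
-> 543 363 45 15 0 L 125 ang 0.0
{"gripper":1.0,"tx":-0,"ty":-0,"tz":0.042,"rx":-0,"ry":0,"rz":0},{"gripper":1.0,"tx":-0,"ty":-0,"tz":0.042,"rx":-0,"ry":0,"rz":0},{"gripper":1.0,"tx":-0,"ty":-0,"tz":0.041,"rx":-0,"ry":0,"rz":0},
```

```bash
python3 -m handwheel '[{"gripper":1,"tx":-0.008,"ty":0.022,"tz":0.01,"rx":0,"ry":0,"rz":-0.8},{"gripper":1,"tx":0,"ty":0,"tz":0.045,"rx":0,"ry":0,"rz":0},{"gripper":1,"tx":0,"ty":0,"tz":0.045,"rx":0,"ry":0,"rz":0},{"gripper":1,"tx":0,"ty":0,"tz":0.02,"rx":0,"ry":0,"rz":0},{"gripper":1,"tx":0,"ty":0,"tz":0.004,"rx":0,"ry":0,"rz":0},{"gripper":1,"tx":0,"ty":0,"tz":0,"rx":0,"ry":0,"rz":0}]'; python3 plan.py 1 "543 363 39.5 15 0"
```

```text
t: 6.78
ee_pos: [543.8, 361.3, 209.7]
orientation: [-0.408, 3.114, 0.001]
ft_force: [-0.5, -0.1, 0.3]
width: 27.0
t 6.78 G [544.  361.4  46.7] phi 0.1 psi 14.9 w 27.0 q [ 0.57  0.71  1.65 -0.    0.77 -1.26] F [-0.5 -0.1  0.3]
-> 543 363 39.5 15 0 L 7 ang 0.1
{"gripper":1.0,"tx":0,"ty":0.002,"tz":0.007,"rx":0,"ry":0.1,"rz":-0.1},
```

```bash
python3 -m handwheel '[{"gripper":1,"tx":0,"ty":0.001,"tz":0.005,"rx":0,"ry":0,"rz":0},{"gripper":1,"tx":0,"ty":0,"tz":0.002,"rx":0,"ry":0,"rz":0},{"gripper":1,"tx":0,"ty":0,"tz":0,"rx":0,"ry":0,"rz":0}]'; python3 plan.py 1 "543 363 39 15 0"
```

```text
t: 7.15
ee_pos: [542.9, 362.3, 202.0]
orientation: [-0.409, 3.114, 0.0]
ft_force: [-0.7, 0.1, -0.3]
width: 27.5
t 7.15 G [543.  362.4  39. ] phi 0.0 psi 15.0 w 27.5 q [ 0.57  0.73  1.65 -0.    0.76 -1.26] F [-0.7  0.1 -0.3]
-> 543 363 39 15 0 L 1 ang 0.0
{"gripper":1.0,"tx":-0,"ty":0.001,"tz":-0,"rx":0,"ry":0,"rz":-0},
```

```bash
python3 -m handwheel '[{"gripper":0.5,"tx":0,"ty":0,"tz":0,"rx":0,"ry":0,"rz":0},{"gripper":0.5,"tx":0,"ty":0,"tz":0,"rx":0,"ry":0,"rz":0},{"gripper":0.5,"tx":0,"ty":0,"tz":0,"rx":0,"ry":0,"rz":0},{"gripper":0.5,"tx":0,"ty":0,"tz":-0.02,"rx":0,"ry":0,"rz":0},{"gripper":0.3,"tx":0,"ty":0,"tz":-0.05,"rx":0,"ry":0,"rz":0},{"gripper":0.3,"tx":0,"ty":0,"tz":-0.05,"rx":0,"ry":0,"rz":0}]'; python3 plan.py 0.2 "538 -65.5 155 0 45"
```

```text
t: 7.9
ee_pos: [542.9, 362.2, 324.1]
orientation: [-0.409, 3.115, 0.0]
ft_force: [0.6, 0.7, 0.2]
width: 59.4
t 7.9 G [542.9 362.2 161.1] phi 0.0 psi 15.0 w 59.4 q [ 0.57  0.56  1.62 -0.    0.97 -1.26] F [0.6 0.7 0.2]
-> 538 -65.5 155 0 45 L 448 ang 47.3
{"gripper":0.2,"tx":0.014,"ty":-0.024,"tz":0.003,"rx":0.4,"ry":-2.8,"rz":0.9},{"gripper":0.2,"tx":0.028,"ty":-0.048,"tz":0.006,"rx":0.7,"ry":-5.6,"rz":1.8},{"gripper":0.2,"tx":0.027,"ty":-0.049,"tz":0.004,"rx":0.7,"ry":-5.6,"rz":1.7},{"gripper":0.2,"tx":0.025,"ty":-0.05,"tz":0.001,"rx":0.8,"ry":-5.6,"rz":1.8},{"gripper":0.2,"tx":0.025,"ty":-0.05,"tz":0,"rx":0.7,"ry":-5.6,"rz":1.8},{"gripper":0.2,"tx":0.022,"ty":-0.051,"tz":-0.002,"rx":0.7,"ry":-5.6,"rz":1.8},{"gripper":0.2,"tx":0.02,"ty":-0.052,"tz":-0.003,"rx":0.8,"ry":-5.5,"rz":1.7},{"gripper":0.2,"tx":0.019,"ty":-0.053,"tz":-0.004,"rx":0.7,"ry":-5.6,"rz":1.8},{"gripper":0.2,"tx":0.008,"ty":-0.027,"tz":-0.003,"rx":0.4,"ry":-2.8,"rz":0.9},
```

```bash
python3 -m handwheel '[{"gripper":0.2,"tx":0.014,"ty":-0.024,"tz":0.003,"rx":0.4,"ry":-2.8,"rz":0.9},{"gripper":0.2,"tx":0.028,"ty":-0.048,"tz":0.006,"rx":0.7,"ry":-5.6,"rz":1.8},{"gripper":0.2,"tx":0.027,"ty":-0.049,"tz":0.004,"rx":0.7,"ry":-5.6,"rz":1.8},{"gripper":0.2,"tx":0.025,"ty":-0.05,"tz":0.001,"rx":0.8,"ry":-5.6,"rz":1.8},{"gripper":0.2,"tx":0.025,"ty":-0.05,"tz":0,"rx":0.7,"ry":-5.6,"rz":1.8},{"gripper":0.2,"tx":0.022,"ty":-0.051,"tz":-0.002,"rx":0.7,"ry":-5.6,"rz":1.8},{"gripper":0.2,"tx":0.02,"ty":-0.052,"tz":-0.003,"rx":0.8,"ry":-5.6,"rz":1.8},{"gripper":0.2,"tx":0.019,"ty":-0.053,"tz":-0.004,"rx":0.7,"ry":-5.6,"rz":1.8}]'; python3 plan.py 0.2 "538 -65.5 152 0 45"
python3 - <<'E'
from h import *
p=viewer.get_image("side"); cv2.imwrite("pics/s1.png",p["image"][:,:,::-1])
E
```

```text
t: 8.9
ee_pos: [455.9, 23.7, 328.3]
orientation: [-0.006, 2.514, -0.093]
ft_force: [0.5, -0.3, -0.1]
width: 70.2
t 8.9 G [551.4  13.1 196.6] phi 36.1 psi 1.9 w 70.2 q [ 0.05  0.25  2.22 -1.07  0.11 -0.48] F [ 0.5 -0.3 -0.1]
-> 538 -65.5 152 0 45 L 113 ang 10.0
{"gripper":0.2,"tx":0.032,"ty":-0.043,"tz":0.018,"rx":-1.8,"ry":-4.6,"rz":0.9},{"gripper":0.2,"tx":0.034,"ty":-0.043,"tz":0.014,"rx":-1.8,"ry":-4.5,"rz":0.9},
```

View pics/s1.png

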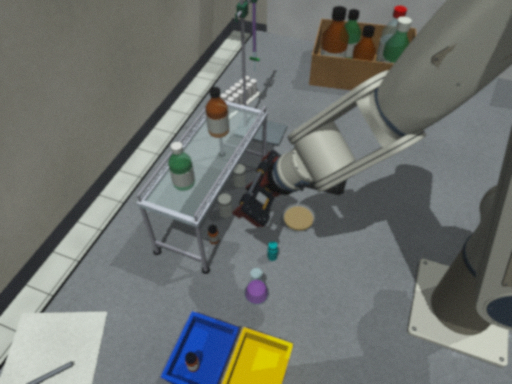

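The side view shows the first vial standing in the blue bin at (193,360). The wrist has reached joint 5's lower limit (0.11), so forward tilt needs the flipped wrist branch (j4≈π). I fit the arm's kinematics from the logged states so I can plan that.

```bash
cat > kin.py <<'E'
import numpy as np
from scipy.spatial.transform import Rotation as R
def fk(q,P):
    a1,h,L2,L3,e,d6,lat=P
    rot=lambda ax,t:R.from_rotvec(np.array(ax)*t)
    r=rot([0,0,1],q[0]); p=np.array([0,0,h])+r.apply([a1,lat,0])
    r2=r*rot([0,1,0],q[1]); p=p+r2.apply([0,0,L2])
    r3=r2*rot([0,1,0],q[2]); p=p+r3.apply([e,0,L3])
    r4=r3*rot([0,0,1],q[3]); r5=r4*rot([0,1,0],q[4]); r6=r5*rot([0,0,1],q[5])*rot([0,0,1],np.pi/2*TW)
    return p+r6.apply([0,0,d6]), r6
TW=1
E
python3 - <<'E'
import numpy as np, kin
from scipy.optimize import least_squares
from scipy.spatial.transform import Rotation as R
from workcell import ctrl
D=[([1.27202346,.42382315,1.63070718,0,1.08862406,-.019],[172.476,600.427,403.906]),
([.54,.23,2.04,0,.87,-.91],[380.4,241.6,359.8]),([-.02,.38,1.92,0,.84,-1.58],[519.7,2.5,325.5]),
([-.06,.62,1.92,0,.6,-1.63],[536.7,-18.4,197.9]),([-.06,.54,1.92,0,.69,-1.63],[536,-18.3,242.1]),
([.54,.53,1.65,0,.97,-1.28],[540.5,339.8,333.3]),([.57,.71,1.65,0,.77,-1.26],[543.8,361.3,209.7]),([.57,.73,1.65,0,.76,-1.26],[542.9,362.3,202]),([.57,.56,1.62,0,.97,-1.26],[542.9,362.2,324.1])]
o=ctrl.get_obs(); print(o["qpos"],o["ee_pos"],o["orientation"])
D.append((list(o["qpos"]),list(o["ee_pos"])))
w=[3]+[1]*8+[3]
f=lambda P:np.concatenate([k*(kin.fk(q,P)[0]-x) for k,(q,x) in zip(w,D)]+[0.02*(P-np.array([50,400,400,400,0,100,10]))*[1,.3,.3,.3,1,1,1]])
s=least_squares(f,[50,400,400,400,0,100,10]); print(np.round(s.x,1),np.sqrt(np.mean(s.fun**2)))
print(np.round(s.fun[:30].reshape(-1,3),1))
for tw in(1,-1,0,2):
    kin.TW=tw; print(tw,kin.fk(o["qpos"],s.x)[1].as_rotvec(), kin.fk(D[0][0],s.x)[1].as_rotvec())
E
```

```text
[ 0.05228613  0.24827463  2.2162941  -1.0885703   0.11057999 -0.46907059] [455.53601865  23.25934135 328.75579424] [-0.00617505  2.51201824 -0.09541138]
[-3.000e-01  3.149e+02  5.609e+02  4.862e+02  7.720e+01  1.274e+02
  1.210e+01] 1.462084541329578
[[-0.4  0.7  1. ]
 [-0.4  0.3  1.7]
 [-0.4 -0.8  1.3]
 [ 0.4 -1.7  1.5]
 [-2.8 -1.6  0.2]
 [-0.5 -2.  -3.5]
 [ 0.7  2.1  3.6]
 [ 0.9  0.6 -1.8]
 [-1.2 -0.6 -3. ]
 [ 0.4  0.7 -1. ]]
1 [-0.00617505  2.51201824 -0.09541138] [-4.37999749e-01 -3.11065946e+00  2.42207915e-03]
-1 [2.91920801 0.00717601 0.94828588] [ 3.10937804e+00 -4.37819317e-01 -3.87947055e-04]
0 [-1.89062516  1.88135287 -0.68428492] [ 1.88924371e+00 -2.50846828e+00  1.43776972e-03]
2 [1.83117793 1.84020293 0.52658907] [ 2.50874717e+00  1.88945376e+00 -1.98667890e-03]
```

```bash
cat >> kin.py <<'E'
P=np.array([-.3,314.9,560.9,486.2,77.2,127.4,12.1])
LO=np.array([-3,-.9,.09,-1.31,.11,-2.54]);HI=np.array([3,2.11,2.58,4.45,2.69,2.54])
def Rm(psi,phi,up=0):
    a,b=np.radians([psi,phi]); h=np.array([np.cos(a),np.sin(a),0]); k=np.array([0,0,1.])
    z=np.sin(b)*h-np.cos(b)*k; x=-np.cos(b)*h-np.sin(b)*k
    if up: x=-x
    return R.from_matrix(np.c_[x,np.cross(z,x),z])
from scipy.optimize import least_squares
def ik(p,Rt,j4s=(0,1.5,3.14,-.8)):
    out=[]
    th=np.arctan2(p[1],p[0])
    for j4 in j4s:
        for j6 in(-1.5,0,1.5):
            s=least_squares(lambda q:np.r_[(fk(q,P)[0]-p)/100,(fk(q,P)[1].inv()*Rt).as_rotvec()],np.clip([th,.5,1.8,j4,.5,j6],LO+1e-3,HI-1e-3),bounds=(LO,HI))
            if s.cost<1e-7 and not any(np.abs(s.x-x).max()<.05 for x in out): out.append(s.x)
    return out
E
python3 - <<'E'
from kin import *
np.set_printoptions(precision=2,suppress=True)
for nm,G,psi in(("pot_a",(651,-65,40),0),("pot_b",(659,-186,40),-18),("vback",(641,34,34),15),("blue",(515,307,40),15),("yell",(401,327,45),30),("yellhi",(401,327,160),30),("pot_a out",(540,-65,150),0)):
    for up in(0,1):
        for phi in(25,30,35,45,50,55,60):
            Rt=Rm(psi,phi,up); p=np.array(G)-163*Rt.as_matrix()[:,2]
            for q in ik(p,Rt): print(nm,"up" if up else "dn",phi,q)
E
```

```text
pot_a dn 25 [-0.15  0.66  1.93  0.48  0.13 -2.18]
pot_a dn 35 [-0.16  0.68  2.02  2.64  0.19  1.93]
pot_a dn 45 [-0.17  0.73  2.1   2.88  0.48  1.68]
pot_a dn 50 [-0.18  0.77  2.13  2.91  0.63  1.64]
pot_a dn 55 [-0.18  0.82  2.15  2.93  0.79  1.62]
pot_a dn 60 [-0.19  0.87  2.16  2.94  0.94  1.6 ]
pot_a up 25 [-0.15  0.66  1.93  0.48  0.13  0.96]
pot_a up 35 [-0.16  0.68  2.02  2.64  0.19 -1.21]
pot_a up 45 [-0.17  0.73  2.1   2.88  0.48 -1.46]
pot_a up 50 [-0.18  0.77  2.13  2.91  0.63 -1.5 ]
pot_a up 55 [-0.18  0.82  2.15  2.93  0.79 -1.53]
pot_a up 60 [-0.19  0.87  2.16  2.94  0.94 -1.55]
pot_b dn 25 [-0.29  0.68  1.86 -0.07  0.16 -1.48]
pot_b dn 35 [-0.29  0.7   1.96  3.27  0.13  1.47]
pot_b dn 45 [-0.28  0.74  2.04  3.19  0.42  1.54]
pot_b dn 50 [-0.28  0.78  2.07  3.19  0.58  1.55]
pot_b dn 55 [-0.28  0.82  2.09  3.18  0.73  1.56]
pot_b dn 60 [-0.28  0.87  2.1   3.18  0.88  1.56]
pot_b up 25 [-0.29  0.68  1.86 -0.07  0.16  1.66]
pot_b up 35 [-0.29  0.7   1.96  3.27  0.13 -1.67]
pot_b up 45 [-0.28  0.74  2.04  3.19  0.42 -1.6 ]
pot_b up 50 [-0.28  0.78  2.07  3.19  0.58 -1.59]

[... 2487 characters left out ...]
ot_a out dn 25 [-0.18  0.34  2.14  0.33  0.24 -2.05]
pot_a out dn 30 [-0.19  0.34  2.2   0.8   0.13 -2.53]
pot_a out dn 45 [-0.23  0.4   2.33  2.71  0.39  1.81]
pot_a out dn 50 [-0.24  0.44  2.37  2.79  0.56  1.72]
pot_a out dn 55 [-0.25  0.5   2.4   2.83  0.73  1.66]
pot_a out dn 60 [-0.26  0.57  2.43  2.85  0.91  1.62]
pot_a out up 25 [-0.18  0.34  2.14  0.33  0.24  1.09]
pot_a out up 30 [-0.19  0.34  2.2   0.8   0.13  0.61]
pot_a out up 35 [-0.2   0.35  2.24  1.97  0.13 -0.57]
pot_a out up 45 [-0.23  0.4   2.33  2.71  0.39 -1.33]
pot_a out up 50 [-0.24  0.44  2.37  2.79  0.56 -1.43]
pot_a out up 55 [-0.25  0.5   2.4   2.83  0.73 -1.48]
pot_a out up 60 [-0.26  0.57  2.43  2.85  0.91 -1.52]
```

The fitted model reproduces orientation exactly and position to about 2 mm. The dish push works in the present (unflipped) branch, so I do that now. After it I flip the wrist for the three tilted picks.

```bash
python3 plan.py 0.3 "456 23 150 -2 0" "448 -48 70 -90 0" "448 -48 28 -90 0"
```

```text
t 8.95 G [551.2  12.3 197.3] phi 36.2 psi 1.9 w 70.3 q [ 0.05  0.25  2.22 -1.09  0.11 -0.47] F [-0.7 -0.3  1.6]
-> 456 23 150 -2 0 L 16 ang 36.3
{"gripper":0.3,"tx":0.001,"ty":0,"tz":0.002,"rx":-0.4,"ry":4.5,"rz":0.3},{"gripper":0.3,"tx":0.002,"ty":0,"tz":0.003,"rx":-0.9,"ry":9.0,"rz":0.5},{"gripper":0.3,"tx":0.001,"ty":0,"tz":0.004,"rx":-0.9,"ry":9.0,"rz":0.6},{"gripper":0.3,"tx":0.001,"ty":0,"tz":0.004,"rx":-0.9,"ry":9.0,"rz":0.5},{"gripper":0.3,"tx":0,"ty":0,"tz":0.002,"rx":-0.5,"ry":4.5,"rz":0.3},
-> 448 -48 70 -90 0 L 107 ang 88.0
{"gripper":0.3,"tx":0,"ty":-0.004,"tz":0.004,"rx":0,"ry":0,"rz":4.9},{"gripper":0.3,"tx":0,"ty":-0.008,"tz":0.009,"rx":0,"ry":0,"rz":9.8},{"gripper":0.3,"tx":-0.001,"ty":-0.008,"tz":0.009,"rx":0,"ry":0,"rz":9.7},{"gripper":0.3,"tx":-0.003,"ty":-0.007,"tz":0.009,"rx":0,"ry":0,"rz":9.8},{"gripper":0.3,"tx":-0.003,"ty":-0.007,"tz":0.009,"rx":0,"ry":-0,"rz":9.8},{"gripper":0.3,"tx":-0.005,"ty":-0.006,"tz":0.009,"rx":0,"ry":-0,"rz":9.8},{"gripper":0.3,"tx":-0.006,"ty":-0.005,"tz":0.009,"rx":0,"ry":-0,"rz":9.7},{"gripper":0.3,"tx":-0.007,"ty":-0.004,"tz":0.008,"rx":0,"ry":-0,"rz":9.8},{"gripper":0.3,"tx":-0.008,"ty":-0.003,"tz":0.009,"rx":0,"ry":-0,"rz":9.8},{"gripper":0.3,"tx":-0.004,"ty":-0.001,"tz":0.005,"rx":0.1,"ry":-0,"rz":4.9},
-> 448 -48 28 -90 0 L 42 ang 0.1
{"gripper":0.3,"tx":0,"ty":-0,"tz":0.042,"rx":-0.1,"ry":-0,"rz":-0},
```

```bash
python3 -m handwheel '[{"gripper":0.3,"tx":0.001,"ty":0,"tz":0.002,"rx":-0.4,"ry":6,"rz":0.3},{"gripper":0.3,"tx":0.002,"ty":0,"tz":0.003,"rx":-0.9,"ry":9,"rz":0.5},{"gripper":0.3,"tx":0.001,"ty":0,"tz":0.004,"rx":-0.9,"ry":9,"rz":0.6},{"gripper":0.3,"tx":0.001,"ty":0,"tz":0.004,"rx":-0.9,"ry":9,"rz":0.5},{"gripper":0.3,"tx":0,"ty":-0.01,"tz":0.003,"rx":-0.5,"ry":3,"rz":0.3}]'; python3 plan.py 0.3 "448 -48 70 -90 0" "448 -48 28 -90 0"
```

```text
t: 9.57
ee_pos: [459.4, 10.8, 313.9]
orientation: [0.06, 3.001, -0.057]
ft_force: [0.2, -0.0, 0.3]
width: 61.5
t 9.57 G [482.    4.2 152.7] phi 8.3 psi -2.1 w 61.5 q [ 0.01  0.31  2.09 -0.07  0.61 -1.46] F [ 0.2 -0.   0.3]
-> 448 -48 70 -90 0 L 101 ang 88.0
{"gripper":0.3,"tx":0.001,"ty":-0.003,"tz":0.004,"rx":0.3,"ry":0.4,"rz":4.9},{"gripper":0.3,"tx":0.002,"ty":-0.007,"tz":0.01,"rx":0.5,"ry":0.9,"rz":9.7},{"gripper":0.3,"tx":0,"ty":-0.006,"tz":0.009,"rx":0.5,"ry":0.9,"rz":9.7},{"gripper":0.3,"tx":-0,"ty":-0.006,"tz":0.009,"rx":0.5,"ry":0.9,"rz":9.7},{"gripper":0.3,"tx":-0.003,"ty":-0.006,"tz":0.009,"rx":0.5,"ry":0.9,"rz":9.8},{"gripper":0.3,"tx":-0.003,"ty":-0.006,"tz":0.009,"rx":0.5,"ry":0.9,"rz":9.7},{"gripper":0.3,"tx":-0.004,"ty":-0.005,"tz":0.009,"rx":0.5,"ry":0.9,"rz":9.7},{"gripper":0.3,"tx":-0.005,"ty":-0.004,"tz":0.01,"rx":0.5,"ry":0.8,"rz":9.8},{"gripper":0.3,"tx":-0.006,"ty":-0.003,"tz":0.009,"rx":0.5,"ry":0.9,"rz":9.7},{"gripper":0.3,"tx":-0.003,"ty":-0.001,"tz":0.004,"rx":0.3,"ry":0.5,"rz":4.8},
-> 448 -48 28 -90 0 L 42 ang 0.1
{"gripper":0.3,"tx":0,"ty":0,"tz":0.042,"rx":-0,"ry":-0,"rz":0},
```

```bash
python3 -m handwheel '[{"gripper":0.3,"tx":0.002,"ty":-0.007,"tz":0.01,"rx":0.5,"ry":1.5,"rz":9.7},{"gripper":0.3,"tx":0.001,"ty":-0.007,"tz":0.01,"rx":0.5,"ry":1.5,"rz":9.7},{"gripper":0.3,"tx":0,"ty":-0.006,"tz":0.009,"rx":0.5,"ry":0.9,"rz":9.7},{"gripper":0.3,"tx":-0.002,"ty":-0.006,"tz":0.009,"rx":0.5,"ry":0.9,"rz":9.8},{"gripper":0.3,"tx":-0.003,"ty":-0.006,"tz":0.009,"rx":0.5,"ry":0.9,"rz":9.7},{"gripper":0.3,"tx":-0.004,"ty":-0.005,"tz":0.009,"rx":0.5,"ry":0.9,"rz":9.7},{"gripper":0.3,"tx":-0.005,"ty":-0.004,"tz":0.009,"rx":0.5,"ry":0.8,"rz":9.8},{"gripper":0.3,"tx":-0.006,"ty":-0.003,"tz":0.009,"rx":0.5,"ry":0.9,"rz":9.7}]'; python3 plan.py 0.3 "448 -48 60 -90 0" "448 -48 28 -90 0"
```

```text
t: 10.58
ee_pos: [450.6, -43.9, 241.1]
orientation: [2.032, 2.395, -0.021]
ft_force: [-1.1, 0.4, 0.8]
width: 61.8
t 10.57 G [449.3 -45.7  78.1] phi 0.8 psi -80.6 w 61.8 q [-0.12  0.46  2.1  -0.02  0.59 -0.27] F [-1.1  0.4  0.8]
-> 448 -48 60 -90 0 L 19 ang 9.4
{"gripper":0.3,"tx":-0.003,"ty":-0.003,"tz":0.018,"rx":-0.5,"ry":0.6,"rz":9.4},
-> 448 -48 28 -90 0 L 32 ang 0.0
{"gripper":0.3,"tx":-0,"ty":0,"tz":0.032,"rx":-0,"ry":-0,"rz":-0},
```

```bash
python3 -m handwheel '[{"gripper":0.3,"tx":-0.002,"ty":-0.003,"tz":0.018,"rx":-0.5,"ry":0.6,"rz":9.4},{"gripper":0.3,"tx":0,"ty":0,"tz":0.028,"rx":0,"ry":0,"rz":0},{"gripper":0.3,"tx":0,"ty":0,"tz":0.004,"rx":0,"ry":0,"rz":0},{"gripper":0.3,"tx":0,"ty":0,"tz":0,"rx":0,"ry":0,"rz":0}]'; python3 plan.py 0.3 "448 -48 28 -90 0"; python3 wr.py w2; python3 m4.py | tail -1
```

```text
t: 11.08
ee_pos: [447.6, -46.9, 191.1]
orientation: [2.216, 2.226, -0.003]
ft_force: [-0.7, -0.6, -0.0]
width: 61.2
t 11.07 G [447.4 -47.2  28.1] phi 0.1 psi -89.8 w 61.2 q [-0.13  0.57  2.11 -0.    0.46 -0.13] F [-0.7 -0.6 -0. ]
-> 448 -48 28 -90 0 L 1 ang 0.3
{"gripper":0.3,"tx":-0.001,"ty":0,"tz":0,"rx":-0.1,"ry":0.1,"rz":0.2},
dish 4044 ztop 18.41685516016538 mid [ 450.5 -107.8] ext [88.7 28.4]
```

View pics/w2.png

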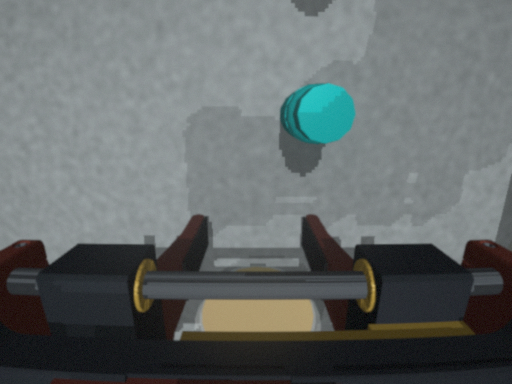

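The wrist view shows the dish centred between the fingertips at (257,320), with the turquoise vial clear at (320,112). I push along -y.

```bash
python3 -m handwheel '[{"gripper":0.3,"tx":-0.018,"ty":0,"tz":0,"rx":0,"ry":0,"rz":0.2},{"gripper":0.3,"tx":-0.012,"ty":0,"tz":0,"rx":0,"ry":0,"rz":0},{"gripper":0.3,"tx":-0.012,"ty":0,"tz":0,"rx":0,"ry":0,"rz":0},{"gripper":0.3,"tx":-0.014,"ty":0,"tz":0,"rx":0,"ry":0,"rz":0},{"gripper":0.3,"tx":-0.016,"ty":0,"tz":0,"rx":0,"ry":0,"rz":0},{"gripper":0.3,"tx":-0.016,"ty":0,"tz":0,"rx":0,"ry":0,"rz":0},{"gripper":0.3,"tx":-0.016,"ty":0,"tz":0,"rx":0,"ry":0,"rz":0},{"gripper":0.3,"tx":-0.016,"ty":0,"tz":0,"rx":0,"ry":0,"rz":0}]'; python3 plan.py 0.3 "448 -287 28 -90 0"|head -2
python3 - <<'E'
from h import *
p=viewer.get_image("top"); cv2.imwrite("pics/t2.png",p["image"][:,:,::-1])
E
```

```text
t: 12.12
ee_pos: [447.1, -168.4, 191.0]
orientation: [2.221, 2.221, -0.005]
ft_force: [-0.6, 0.5, 0.9]
width: 61.9
t 12.12 G [ 446.9 -168.8   28. ] phi 0.2 psi -90.0 w 61.9 q [-0.38  0.59  2.05 -0.01  0.5  -0.38] F [-0.6  0.5  0.9]
-> 448 -287 28 -90 0 L 119 ang 0.2
```

View pics/t2.png

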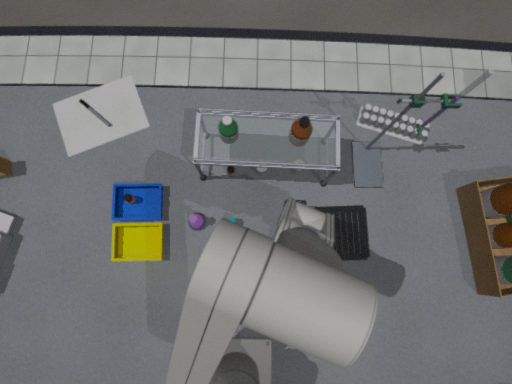

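The arm hides the dish in the top view, but the first vial is visible in the blue bin at (130,200). I continue the push more slowly over the rim.

```bash
python3 -m handwheel '[{"gripper":0.3,"tx":-0.012,"ty":0,"tz":0,"rx":0,"ry":0,"rz":0},{"gripper":0.3,"tx":-0.012,"ty":0,"tz":0,"rx":0,"ry":0,"rz":0},{"gripper":0.3,"tx":-0.012,"ty":0,"tz":0,"rx":0,"ry":0,"rz":0},{"gripper":0.3,"tx":-0.012,"ty":0,"tz":0,"rx":0,"ry":0,"rz":0},{"gripper":0.3,"tx":-0.012,"ty":0,"tz":0,"rx":0,"ry":0,"rz":0},{"gripper":0.3,"tx":-0.012,"ty":0,"tz":0,"rx":0,"ry":0,"rz":0},{"gripper":0.3,"tx":-0.012,"ty":0,"tz":0,"rx":0,"ry":0,"rz":0},{"gripper":0.3,"tx":-0.012,"ty":0,"tz":0,"rx":0,"ry":0,"rz":0}]'; python3 plan.py 0.3 "448 -288 28 -90 0"|head -2; python3 wr.py w3
python3 - <<'E'
from h import *
p=viewer.get_image("side"); cv2.imwrite("pics/s3.png",p["image"][:,:,::-1])
E
```

```text
t: 13.18
ee_pos: [447.2, -264.1, 191.2]
orientation: [2.221, 2.221, -0.005]
ft_force: [-0.1, 0.5, 0.1]
width: 61.4
t 13.18 G [ 447.  -264.6   28.2] phi 0.2 psi -90.0 w 61.4 q [-0.56  0.62  1.96 -0.01  0.56 -0.55] F [-0.1  0.5  0.1]
-> 448 -288 28 -90 0 L 24 ang 0.2
```

View pics/w3.png

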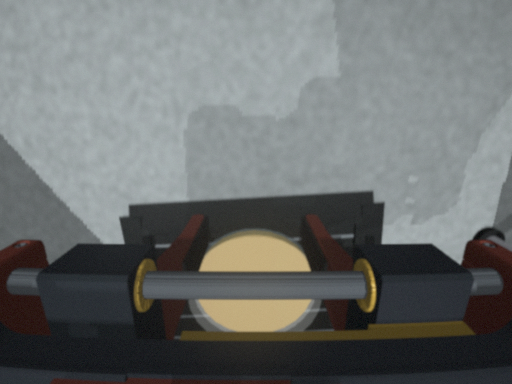

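View pics/s3.png

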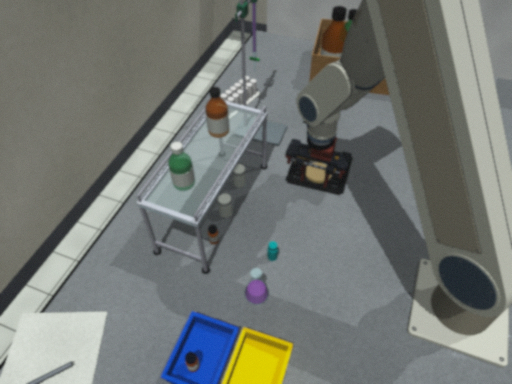

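The wrist view shows the dish at (257,280), past the rim and between the fingertips. I measure where it lies relative to the tray.

```bash
cat > dish.py <<'E'
import numpy as np,cv2,sys
from scipy.optimize import least_squares
C=np.load("pics/w_c.npy").reshape(-1,3); I=np.load("pics/w_im.npy").astype(np.uint8)
hsv=cv2.cvtColor(I,cv2.COLOR_RGB2HSV); m=cv2.inRange(hsv,(10,50,90),(30,255,255)).ravel()>0
m&=(C[:,2]<30)&(C[:,2]>8); q=C[m]; print(len(q),np.percentile(q,[1,50,99],axis=0).round(1))
hull=cv2.convexHull(q[:,:2].astype(np.float32))[:,0]; 
f=least_squares(lambda c:np.hypot(*(hull-c[:2]).T)-c[2],[447,-305,42],loss="soft_l1"); print(f.x)
n=np.linalg.svd(q-q.mean(0))[2][2]; print("tilt",np.degrees(np.arccos(abs(n[2]))))
E
python3 dish.py
```

```text
6179 [[ 414.4 -335.4   15.9]
 [ 447.2 -284.6   21.3]
 [ 480.7 -262.6   23.4]]
[ 447.43801835 -300.20606398   38.739387  ]
tilt 1.1811201348255762
```

```bash
python3 -m handwheel '[{"gripper":0.3,"tx":-0.01,"ty":0,"tz":0,"rx":0,"ry":0,"rz":0},{"gripper":0.3,"tx":-0.01,"ty":0,"tz":0,"rx":0,"ry":0,"rz":0},{"gripper":0.3,"tx":-0.007,"ty":0,"tz":0,"rx":0,"ry":0,"rz":0},{"gripper":0.3,"tx":-0.004,"ty":0,"tz":0,"rx":0,"ry":0,"rz":0},{"gripper":0.3,"tx":0,"ty":0,"tz":0,"rx":0,"ry":0,"rz":0},{"gripper":0.3,"tx":0.012,"ty":0,"tz":-0.01,"rx":0,"ry":0,"rz":0},{"gripper":0.3,"tx":0.01,"ty":0,"tz":-0.05,"rx":0,"ry":0,"rz":0},{"gripper":0.3,"tx":0.02,"ty":0,"tz":-0.055,"rx":0,"ry":0,"rz":0}]'; python3 plan.py 0.3|head -2; python3 wr.py w4; python3 dish.py
```

```text
t: 14.28
ee_pos: [447.0, -250.7, 307.4]
orientation: [-2.221, -2.221, 0.005]
ft_force: [0.7, -0.1, -0.3]
width: 61.2
t 14.28 G [ 446.6 -251.   144.4] phi 0.2 psi -90.0 w 61.2 q [-0.53  0.4   1.94 -0.    0.8  -0.53] F [ 0.7 -0.1 -0.3]
2856 [[ 409.2 -347.4   14.6]
 [ 447.3 -322.2   19.6]
 [ 485.7 -293.7   21.1]]
[ 447.37911097 -331.85512443   39.8266975 ]
tilt 0.6168578759312928
```

View pics/w4.png

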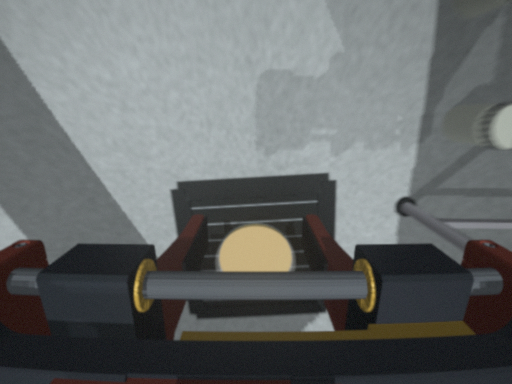

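The dish lies flat at (447.4,-331.9), within 3 mm of the tray's middle (pixel (256,262)). Now I flip the wrist: I plan a joint-space path and convert it to tool-frame rows, checking clearance along it.

```bash
cat > flip.py <<'E'
import sys; from h import *; from kin import fk,ik,P,Rm
np.set_printoptions(precision=2,suppress=True)
o=ctrl.get_obs(); q0=np.array(o["qpos"])
psi,phi=18,45; Rt=Rm(psi,phi); s=150
Gt=np.array([641.5,34.5,34])-s*Rt.as_matrix()[:,2]
p=Gt-163*Rt.as_matrix()[:,2]
qs=[q for q in ik(p,Rt,(3.14,)) if q[5]>0]; qT=qs[0]; print(q0,qT,Gt)
via=eval(sys.argv[1]) if len(sys.argv)>1 else None
pts=[q0]+([np.array(via)] if via else [])+[qT]
# dense path, resample so that rot<=10.2deg and trans<=50
dense=np.vstack([np.linspace(a,b,400) for a,b in zip(pts[:-1],pts[1:])])
F=[fk(q,P) for q in dense]
# correct model bias to the measured start
cur=0; rows=[];pc=o["ee_pos"];Rc=R.from_rotvec(o["orientation"]); off0=pc-F[0][0]; 
pose=lambda i:(F[i][0]+off0*(1-i/len(F)),F[i][1])
idx=[0]
for i in range(1,len(F)):
    a,b=pose(idx[-1]),pose(i)
    if np.degrees((a[1].inv()*b[1]).magnitude())>9.6 or np.linalg.norm(a[0]-b[0])>50: idx.append(i-1)
idx.append(len(F)-1)
for i in idx[1:]:
    pp,RR=pose(i); t=np.round(Rc.inv().apply(pp-pc)/1000,3); r=np.round(np.degrees((Rc.inv()*RR).as_rotvec()),1)
    pc=pc+Rc.apply(t*1000); Rc=Rc*R.from_rotvec(np.radians(r))
    M=Rc.as_matrix(); c=[pc+M@np.array([x,y,z]) for x in(-38,38) for y in(-89,89) for z in(0,102)]+[pc+M@np.array([x,y,182]) for x in(-10,10) for y in(-57,57)]+[pc+M@np.array([95,y,0]) for y in(-20,20)]
    c=np.array(c); rows.append((t,r,pc.copy(),c.min(0),c.max(0),dense[i]))
for k,(t,r,pp,mn,mx,q) in enumerate(rows):
    print(k,'{"gripper":0.3,"tx":%g,"ty":%g,"tz":%g,"rx":%g,"ry":%g,"rz":%g},'%(*t,*r),"#",pp.round(0),"min",mn.round(0),"max",mx.round(0),"j456",q[3:])
E
python3 flip.py
```

```text
[-0.53  0.39  1.94 -0.    0.8  -0.53] [-0.21  0.43  2.31  2.26  0.48  2.  ] [540.63   1.72 140.07]
0 {"gripper":0.3,"tx":0.016,"ty":0.002,"tz":0.005,"rx":-1.5,"ry":3.4,"rz":8.8}, # [ 450. -234.  309.] min [ 357. -285.  125.] max [ 548. -137.  315.] j456 [ 0.09  0.79 -0.43]
1 {"gripper":0.3,"tx":0.015,"ty":-0,"tz":0.005,"rx":-1.1,"ry":3.4,"rz":8.8}, # [ 453. -219.  305.] min [ 357. -282.  121.] max [ 556. -123.  317.] j456 [ 0.18  0.77 -0.33]
2 {"gripper":0.3,"tx":0.013,"ty":-0.003,"tz":0.005,"rx":-0.6,"ry":3.2,"rz":8.4}, # [ 454. -205.  301.] min [ 358. -278.  119.] max [ 560. -112.  318.] j456 [ 0.26  0.76 -0.23]
3 {"gripper":0.3,"tx":0.012,"ty":-0.005,"tz":0.006,"rx":-0.3,"ry":3.1,"rz":8.5}, # [ 455. -191.  297.] min [ 361. -272.  118.] max [563. -91. 319.] j456 [ 0.35  0.75 -0.14]
4 {"gripper":0.3,"tx":0.011,"ty":-0.006,"tz":0.005,"rx":0.1,"ry":3.1,"rz":8.7}, # [ 457. -178.  295.] min [ 367. -265.  115.] max [564. -67. 323.] j456 [ 0.43  0.74 -0.04]
5 {"gripper":0.3,"tx":0.009,"ty":-0.007,"tz":0.006,"rx":0.3,"ry":2.9,"rz":8.7}, # [ 459. -166.  292.] min [ 375. -256.  112.] max [56
[... 2967 characters left out ...]
28.  113.] max [604.  77. 315.] j456 [2.01 0.51 1.72]
24 {"gripper":0.3,"tx":0.002,"ty":0.005,"tz":0,"rx":1.4,"ry":0.5,"rz":9}, # [441. -39. 261.] min [ 372. -130.  115.] max [597.  81. 305.] j456 [2.09 0.5  1.81]
25 {"gripper":0.3,"tx":0.002,"ty":0.004,"tz":-0,"rx":1.3,"ry":0.5,"rz":8.9}, # [437. -36. 259.] min [ 372. -130.  118.] max [591.  83. 296.] j456 [2.17 0.49 1.89]
26 {"gripper":0.3,"tx":0.004,"ty":0.005,"tz":-0.001,"rx":1.4,"ry":0.5,"rz":9}, # [432. -34. 256.] min [ 363. -127.  119.] max [580.  82. 285.] j456 [2.24 0.48 1.98]
27 {"gripper":0.3,"tx":0.001,"ty":0,"tz":-0,"rx":0.3,"ry":0.1,"rz":1.9}, # [431. -34. 255.] min [ 361. -127.  120.] max [578.  81. 282.] j456 [2.26 0.48 2.  ]
```

```bash
python3 flip.py "[-.38,.25,2.13,1.25,.6,.85]"
```

```text
[-0.53  0.39  1.94 -0.    0.8  -0.53] [-0.21  0.43  2.31  2.26  0.48  2.  ] [540.63   1.72 140.07]
0 {"gripper":0.3,"tx":0.015,"ty":0.002,"tz":-0.002,"rx":-2.3,"ry":3,"rz":8.8}, # [ 450. -235.  316.] min [ 357. -286.  131.] max [ 549. -138.  321.] j456 [ 0.09  0.79 -0.43]
1 {"gripper":0.3,"tx":0.014,"ty":0.001,"tz":-0.001,"rx":-1.9,"ry":3.2,"rz":8.8}, # [ 453. -221.  317.] min [ 358. -284.  132.] max [ 559. -125.  329.] j456 [ 0.18  0.77 -0.33]
2 {"gripper":0.3,"tx":0.013,"ty":-0.002,"tz":-0.001,"rx":-1.4,"ry":3.2,"rz":8.6}, # [ 455. -208.  320.] min [ 360. -282.  136.] max [ 565. -115.  338.] j456 [ 0.27  0.76 -0.23]
3 {"gripper":0.3,"tx":0.013,"ty":-0.003,"tz":-0,"rx":-1.2,"ry":3.3,"rz":8.7}, # [ 458. -195.  322.] min [ 365. -277.  140.] max [570. -96. 346.] j456 [ 0.35  0.74 -0.13]
4 {"gripper":0.3,"tx":0.011,"ty":-0.005,"tz":-0.001,"rx":-0.7,"ry":3.2,"rz":8.8}, # [ 460. -184.  325.] min [ 371. -272.  148.] max [572. -75. 355.] j456 [ 0.44  0.73 -0.04]
5 {"gripper":0.3,"tx":0.011,"ty":-0.007,"tz":-0,"rx":-0.4,"ry":3.3,"rz":8.8}, # [ 462. -171.  328.] min [ 380. -263.  154.] max [5
[... 2998 characters left out ...]
x [612.  71. 335.] j456 [2.02 0.51 1.72]
24 {"gripper":0.3,"tx":0.005,"ty":0.009,"tz":0.003,"rx":0.7,"ry":0.9,"rz":9.3}, # [443. -41. 273.] min [ 377. -134.  129.] max [603.  77. 319.] j456 [2.09 0.5  1.81]
25 {"gripper":0.3,"tx":0.007,"ty":0.008,"tz":0.003,"rx":0.7,"ry":1,"rz":9.2}, # [437. -38. 264.] min [ 373. -132.  124.] max [592.  81. 302.] j456 [2.17 0.49 1.9 ]
26 {"gripper":0.3,"tx":0.008,"ty":0.006,"tz":0.002,"rx":0.9,"ry":1,"rz":9.2}, # [431. -35. 257.] min [ 362. -128.  120.] max [579.  81. 285.] j456 [2.25 0.48 1.99]
27 {"gripper":0.3,"tx":0.001,"ty":0.001,"tz":0.001,"rx":0.2,"ry":0.1,"rz":1.2}, # [431. -34. 255.] min [ 361. -127.  119.] max [578.  81. 282.] j456 [2.26 0.48 2.  ]
```

```bash
python3 flip.py "[-.40,.33,2.26,1.25,.62,.85]" | cut -c1-400
```

```text
[-0.53  0.39  1.94 -0.    0.8  -0.53] [-0.21  0.43  2.31  2.26  0.48  2.  ] [540.63   1.72 140.07]
0 {"gripper":0.3,"tx":0.016,"ty":-0.002,"tz":0.004,"rx":-1.4,"ry":3.3,"rz":8.6}, # [ 446. -234.  310.] min [ 353. -285.  126.] max [ 543. -137.  315.] j456 [ 0.08  0.79 -0.43]
1 {"gripper":0.3,"tx":0.015,"ty":-0.005,"tz":0.004,"rx":-0.9,"ry":3.3,"rz":8.7}, # [ 444. -218.  306.] min [ 348. -281.  123.] max [ 546. -122.  318.] j456 [ 0.17  0.78 -0.34]
2 {"gripper":0.3,"tx":0.013,"ty":-0.007,"tz":0.005,"rx":-0.6,"ry":3.4,"rz":8.8}, # [ 441. -203.  303.] min [ 345. -276.  121.] max [ 547. -110.  320.] j456 [ 0.26  0.76 -0.24]
3 {"gripper":0.3,"tx":0.011,"ty":-0.008,"tz":0.004,"rx":-0.3,"ry":3.2,"rz":8.9}, # [ 439. -189.  301.] min [ 345. -270.  121.] max [546. -88. 323.] j456 [ 0.35  0.75 -0.14]
4 {"gripper":0.3,"tx":0.009,"ty":-0.01,"tz":0.004,"rx":0.1,"ry":3.1,"rz":9}, # [ 437. -176.  299.] min [ 347. -263.  119.] max [542. -64. 327.] j456 [ 0.44  0.74 -0.05]
5 {"gripper":0.3,"tx":0.007,"ty":-0.011,"tz":0.005,"rx":0.3,"ry":3,"rz":9.1}, # [ 434. -162.  297.] min [ 351. -253.  116.] max [53
[... 2853 characters left out ...]
9.  70. 323.] j456 [1.96 0.52 1.66]
23 {"gripper":0.3,"tx":-0.001,"ty":0.003,"tz":0.004,"rx":1.3,"ry":0.5,"rz":9.3}, # [431. -41. 266.] min [ 360. -131.  117.] max [588.  77. 314.] j456 [2.04 0.51 1.75]
24 {"gripper":0.3,"tx":0.001,"ty":0.003,"tz":0.004,"rx":1.4,"ry":0.4,"rz":9.4}, # [431. -38. 262.] min [ 365. -132.  118.] max [586.  81. 302.] j456 [2.13 0.5  1.85]
25 {"gripper":0.3,"tx":0.001,"ty":0.003,"tz":0.004,"rx":1.3,"ry":0.4,"rz":9.3}, # [431. -35. 258.] min [ 363. -129.  119.] max [582.  82. 290.] j456 [2.21 0.49 1.94]
26 {"gripper":0.3,"tx":0.002,"ty":0.002,"tz":0.002,"rx":0.8,"ry":0.2,"rz":5.7}, # [431. -34. 255.] min [ 361. -127.  119.] max [577.  82. 282.] j456 [2.26 0.48 2.  ]
```

```bash
python3 -m handwheel '[{"gripper":0.3,"tx":0.016,"ty":-0.002,"tz":0.004,"rx":-1.4,"ry":3.3,"rz":8.6},{"gripper":0.3,"tx":0.015,"ty":-0.005,"tz":0.004,"rx":-0.9,"ry":3.3,"rz":8.7},{"gripper":0.3,"tx":0.013,"ty":-0.007,"tz":0.005,"rx":-0.6,"ry":3.4,"rz":8.8},{"gripper":0.3,"tx":0.011,"ty":-0.008,"tz":0.004,"rx":-0.3,"ry":3.2,"rz":8.9},{"gripper":0.3,"tx":0.009,"ty":-0.01,"tz":0.004,"rx":0.1,"ry":3.1,"rz":9},{"gripper":0.3,"tx":0.007,"ty":-0.011,"tz":0.005,"rx":0.3,"ry":3,"rz":9.1},{"gripper":0.3,"tx":0.004,"ty":-0.011,"tz":0.004,"rx":0.6,"ry":2.7,"rz":8.9},{"gripper":0.3,"tx":0.002,"ty":-0.01,"tz":0.004,"rx":0.8,"ry":2.5,"rz":8.9}]'; python3 plan.py 0.3|head -2
```

```text
t: 15.32
ee_pos: [427.4, -140.2, 287.2]
orientation: [-2.77, -0.449, -0.444]
ft_force: [0.2, 0.6, 0.7]
width: 61.6
t 15.32 G [468.4 -85.3 139.3] phi 24.9 psi -164.2 w 61.6 q [-0.46  0.37  2.12  0.7   0.69  0.23] F [0.2 0.6 0.7]
```

Tracking matches the plan (j4 = 0.70, j6 = 0.23). I continue.

```bash
python3 -m handwheel '[{"gripper":0.3,"tx":0,"ty":-0.011,"tz":0.003,"rx":0.9,"ry":2.4,"rz":9.1},{"gripper":0.3,"tx":-0.003,"ty":-0.009,"tz":0.003,"rx":1.1,"ry":2.1,"rz":9.1},{"gripper":0.3,"tx":-0.004,"ty":-0.009,"tz":0.003,"rx":1.2,"ry":2,"rz":9.2},{"gripper":0.3,"tx":-0.005,"ty":-0.007,"tz":0.002,"rx":1.2,"ry":1.8,"rz":9.3},{"gripper":0.3,"tx":-0.007,"ty":-0.006,"tz":0.002,"rx":1.3,"ry":1.6,"rz":9.3},{"gripper":0.3,"tx":-0.007,"ty":-0.004,"tz":0.001,"rx":1.3,"ry":1.5,"rz":9.4},{"gripper":0.3,"tx":-0.004,"ty":-0.003,"tz":0.003,"rx":1.4,"ry":1.3,"rz":9.4},{"gripper":0.3,"tx":-0.002,"ty":-0.004,"tz":0.005,"rx":1.5,"ry":1.2,"rz":9.4}]'; python3 plan.py 0.3|head -2;python3 -m handwheel '[{"gripper":0.3,"tx":-0.002,"ty":-0.003,"tz":0.005,"rx":1.4,"ry":0.9,"rz":9.1},{"gripper":0.3,"tx":-0.002,"ty":-0.002,"tz":0.006,"rx":1.4,"ry":0.9,"rz":9.2},{"gripper":0.3,"tx":-0.003,"ty":-0.002,"tz":0.005,"rx":1.3,"ry":0.8,"rz":9.3},{"gripper":0.3,"tx":-0.002,"ty":0,"tz":0.005,"rx":1.4,"ry":0.6,"rz":9.2},{"gripper":0.3,"tx":-0.002,"ty":0.001,"tz":0.005,"rx":1.3,"ry":0.6,"rz":9.3},{"gripper":0.3,"tx":-0.002,"ty":0.001,"tz":0.004,"rx":1.3,"ry":0.6,"rz":9.4},{"gripper":0.3,"tx":-0.001,"ty":0.002,"tz":0.004,"rx":1.3,"ry":0.5,"rz":9.3},{"gripper":0.3,"tx":-0.001,"ty":0.003,"tz":0.004,"rx":1.3,"ry":0.5,"rz":9.3}]'; python3 plan.py 0.3 "540.6 1.7 140 18 45"
```

```text
t: 16.32
ee_pos: [408.3, -75.7, 283.2]
orientation: [-2.162, 1.205, -0.341]
ft_force: [0.4, -0.1, 0.9]
width: 61.6
t 16.32 G [490.1 -10.5 158.2] phi 39.9 psi 123.3 w 61.6 q [-0.39  0.35  2.27  1.38  0.61  0.98] F [ 0.4 -0.1  0.9]
t: 17.32
ee_pos: [427.7, -43.6, 261.8]
orientation: [-0.872, 2.187, 0.028]
ft_force: [-0.2, -0.6, 0.0]
width: 61.3
t 17.32 G [533.7   2.1 146.7] phi 45.1 psi 50.8 w 61.3 q [-0.26  0.42  2.31  2.04  0.51  1.75] F [-0.2 -0.6  0. ]
-> 540.6 1.7 140 18 45 L 12 ang 24.2
{"gripper":0.3,"tx":-0.001,"ty":0.002,"tz":0.003,"rx":1.2,"ry":0.3,"rz":8.0},{"gripper":0.3,"tx":-0.001,"ty":0.003,"tz":0.003,"rx":1.3,"ry":0.2,"rz":7.9},{"gripper":0.3,"tx":0,"ty":0.003,"tz":0.003,"rx":1.2,"ry":0.3,"rz":8.0},
```

```bash
python3 -m handwheel '[{"gripper":0.3,"tx":-0.001,"ty":0.002,"tz":0.003,"rx":1.2,"ry":0.3,"rz":8},{"gripper":0.3,"tx":-0.001,"ty":0.003,"tz":0.003,"rx":1.2,"ry":0.3,"rz":8},{"gripper":0.3,"tx":0,"ty":0.003,"tz":0.003,"rx":1.2,"ry":0.3,"rz":8},{"gripper":0.3,"tx":0,"ty":0,"tz":0,"rx":0,"ry":0,"rz":0}]'; python3 plan.py 0.3 "540.6 1.7 140 18 45";  python3 wr.py w5; python3 m4.py
python3 - <<'E'
from h import *
p=viewer.get_image("side"); cv2.imwrite("pics/s5.png",cv2.resize(p["image"][120:320,120:360,::-1],None,fx=2.5,fy=2.5))
E
```

```text
t: 17.82
ee_pos: [430.6, -33.4, 255.5]
orientation: [-0.378, 2.334, 0.154]
ft_force: [-0.2, -0.3, 0.7]
width: 61.9
t 17.82 G [539.8   2.6 139.8] phi 44.8 psi 18.4 w 61.9 q [-0.21  0.43  2.32  2.25  0.48  2.  ] F [-0.2 -0.3  0.7]
-> 540.6 1.7 140 18 45 L 1 ang 0.4
{"gripper":0.3,"tx":0,"ty":-0.001,"tz":0,"rx":0.2,"ry":-0.2,"rz":0.3},
v_front none
v_back 1178 ztop 60.676229379550385 mid [644.1  35. ] ext [24.7 23. ]
pot_a 2326 ztop 66.80269958889815 mid [652.8 -65.2] ext [39.1 39.1]
pot_b 3095 ztop 66.53736192648141 mid [ 660.6 -184.7] ext [38.5 38. ]
turq 3611 ztop 61.07126949294353 mid [476.2  26. ] ext [24.1 24.1]
dish none
```

View pics/w5.png

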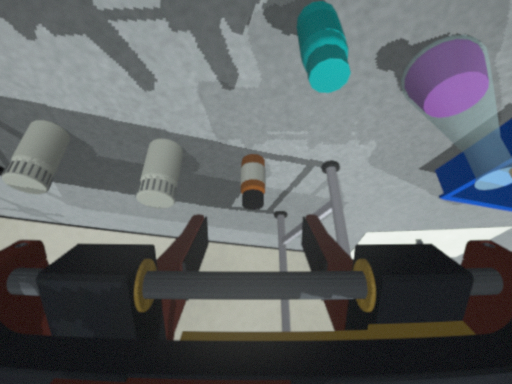

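View pics/s5.png

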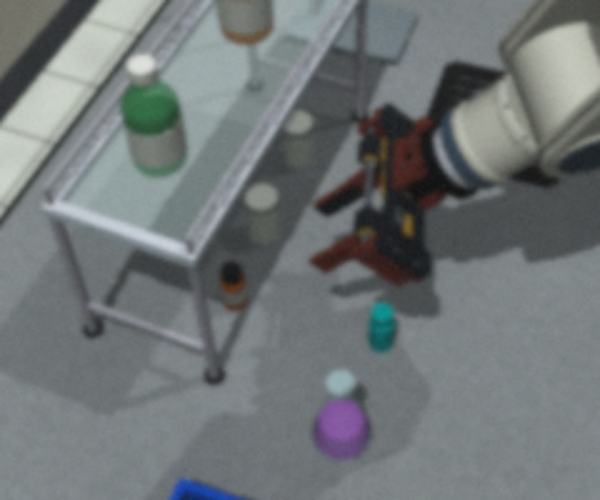

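The wrist view shows both pots at (40,155) and (160,172), the rear vial at (253,180) between the fingers, and the front-left post at (332,165). I go in along the tool axis.

```bash
python3 plan.py 0.3 "642.5 34.7 34 18 45 40"
```

```text
t 17.93 G [540.    2.1 139.9] phi 44.8 psi 18.5 w 61.4 q [-0.21  0.43  2.31  2.25  0.48  2.  ] F [-0.9  1.1  0.1]
-> 642.5 34.7 34 18 45 40 L 151 ang 0.4
{"gripper":0.3,"tx":-0,"ty":-0,"tz":0.019,"rx":0,"ry":-0,"rz":0},{"gripper":0.3,"tx":-0,"ty":-0,"tz":0.038,"rx":0.1,"ry":-0.1,"rz":0.1},{"gripper":0.3,"tx":-0.001,"ty":-0,"tz":0.037,"rx":0,"ry":0,"rz":0.1},{"gripper":0.3,"tx":0,"ty":-0,"tz":0.038,"rx":0.1,"ry":-0,"rz":0.1},{"gripper":0.3,"tx":0,"ty":-0,"tz":0.019,"rx":-0,"ry":-0.1,"rz":0.1},
```

```bash
python3 -m handwheel '[{"gripper":0.3,"tx":0,"ty":0,"tz":0.019,"rx":0.1,"ry":-0.1,"rz":0.1},{"gripper":0.3,"tx":0,"ty":0,"tz":0.038,"rx":0.1,"ry":-0.1,"rz":0.1},{"gripper":0.3,"tx":-0.001,"ty":0,"tz":0.037,"rx":0,"ry":0,"rz":0.1},{"gripper":0.3,"tx":0,"ty":0,"tz":0.03,"rx":0,"ry":0,"rz":0.1},{"gripper":0.3,"tx":0,"ty":0,"tz":0,"rx":0,"ry":0,"rz":0}]';python3 plan.py 0.3 "642.5 34.7 34 18 45 40"; python3 wr.py w6; python3 m4.py | sed -n 2,3p
```

```text
t: 18.55
ee_pos: [515.6, -6.7, 167.2]
orientation: [-0.367, 2.333, 0.154]
ft_force: [-0.5, -0.6, 0.6]
width: 61.4
t 18.55 G [625.2  28.9  51.9] phi 45.0 psi 17.9 w 61.4 q [-0.11  0.7   2.14  2.52  0.52  1.82] F [-0.5 -0.6  0.6]
-> 642.5 34.7 34 18 45 40 L 26 ang 0.1
{"gripper":0.3,"tx":-0,"ty":0,"tz":0.026,"rx":-0,"ry":-0,"rz":-0.1},
v_back 3306 ztop 60.21932814223183 mid [643.5  34.7] ext [23.6 23.2]
pot_a 5798 ztop 60.60677086376352 mid [644.3 -68.2] ext [21.8 29.6]
```

View pics/w6.png

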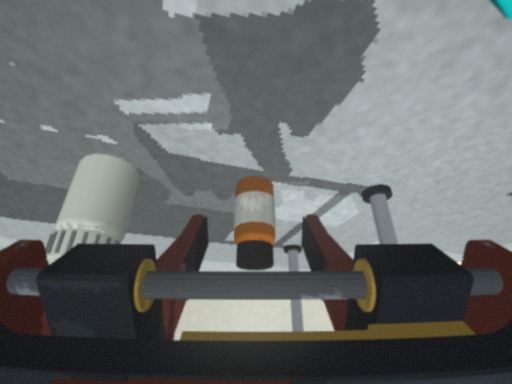

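The vial at (255,225) is centred between the fingers at about (643.5,34.7). I finish the approach and close.

```bash
python3 -m handwheel '[{"gripper":0.3,"tx":0,"ty":0,"tz":0.018,"rx":0,"ry":0,"rz":0},{"gripper":0.3,"tx":0,"ty":0,"tz":0.009,"rx":0,"ry":0,"rz":0},{"gripper":1,"tx":0,"ty":0,"tz":0,"rx":0,"ry":0,"rz":0},{"gripper":1,"tx":0,"ty":0,"tz":0,"rx":0,"ry":0,"rz":0},{"gripper":1,"tx":0,"ty":0,"tz":0,"rx":0,"ry":0,"rz":0},{"gripper":1,"tx":0,"ty":0,"tz":0,"rx":0,"ry":0,"rz":0},{"gripper":1,"tx":0,"ty":0,"tz":0,"rx":0,"ry":0,"rz":0}]';python3 plan.py 1 "642.5 34.7 34 18 45 40"
```

```text
t: 19.48
ee_pos: [533.1, -1.2, 149.3]
orientation: [-0.364, 2.332, 0.153]
ft_force: [-1.0, -0.4, 2.3]
width: 27.6
t 19.48 G [642.9  34.2  34.1] phi 45.0 psi 17.7 w 27.6 q [-0.09  0.75  2.1   2.56  0.53  1.8 ] F [-1.  -0.4  2.3]
-> 642.5 34.7 34 18 45 40 L 0 ang 0.2
{"gripper":1.0,"tx":0,"ty":0,"tz":-0,"rx":-0.1,"ry":0,"rz":-0.2},
```

```bash
python3 -m handwheel '[{"gripper":1,"tx":0,"ty":0,"tz":-0.012,"rx":0,"ry":0,"rz":0},{"gripper":1,"tx":0,"ty":0,"tz":-0.035,"rx":0,"ry":0,"rz":0},{"gripper":1,"tx":0,"ty":0,"tz":-0.045,"rx":0,"ry":0,"rz":0},{"gripper":1,"tx":0,"ty":0,"tz":-0.045,"rx":0,"ry":0,"rz":0},{"gripper":1,"tx":0,"ty":0,"tz":-0.05,"rx":0,"ry":0,"rz":0}]';python3 plan.py 1 "515 305 175 15 45 52" "515.5 307 48 15 45 45"
```

```text
t: 20.1
ee_pos: [405.7, -41.9, 282.1]
orientation: [-0.364, 2.334, 0.153]
ft_force: [0.7, 0.8, -0.8]
width: 27.7
t 20.1 G [515.4  -6.6 166.8] phi 45.0 psi 17.7 w 27.7 q [-0.25  0.34  2.36  2.13  0.46  2.12] F [ 0.7  0.8 -0.8]
-> 515 305 175 15 45 52 L 317 ang 2.8
{"gripper":1.0,"tx":-0.005,"ty":0.022,"tz":0.004,"rx":0.1,"ry":-0,"rz":0.1},{"gripper":1.0,"tx":-0.01,"ty":0.043,"tz":0.009,"rx":0.3,"ry":-0,"rz":0.3},{"gripper":1.0,"tx":-0.011,"ty":0.043,"tz":0.009,"rx":0.3,"ry":-0,"rz":0.3},{"gripper":1.0,"tx":-0.009,"ty":0.044,"tz":0.008,"rx":0.3,"ry":-0,"rz":0.2},{"gripper":1.0,"tx":-0.01,"ty":0.043,"tz":0.008,"rx":0.3,"ry":-0,"rz":0.3},{"gripper":1.0,"tx":-0.009,"ty":0.044,"tz":0.008,"rx":0.3,"ry":-0,"rz":0.3},{"gripper":1.0,"tx":-0.01,"ty":0.044,"tz":0.007,"rx":0.3,"ry":-0,"rz":0.3},{"gripper":1.0,"tx":-0.004,"ty":0.021,"tz":0.004,"rx":0.1,"ry":-0,"rz":0.1},
-> 515.5 307 48 15 45 45 L 127 ang 0.0
{"gripper":1.0,"tx":0.03,"ty":0.001,"tz":0.03,"rx":0,"ry":-0,"rz":-0},{"gripper":1.0,"tx":0.029,"ty":0,"tz":0.03,"rx":0,"ry":-0,"rz":-0},{"gripper":1.0,"tx":0.03,"ty":0.001,"tz":0.031,"rx":0,"ry":-0,"rz":-0},
```

Run:
```python
from kin import *
np.set_printoptions(precision=2,suppress=True)
for G,psi in(((515,150,175),15),((515,305,175),15),((515,305,100),15),((401,327,175),30),((460,130,180),10),((460,130,180),20)):
    Rt=Rm(psi,45); p=np.array(G)-163*Rt.as_matrix()[:,2]
    print(G,psi,[q for q in ik(p,Rt,(3.1,3.8))])
```

```text
(515, 150, 175) 15 [array([0.26, 0.32, 2.34, 3.14, 0.31, 1.57])]
(515, 305, 175) 15 [array([0.64, 0.39, 2.19, 4.1 , 0.33, 0.91])]
(515, 305, 100) 15 [array([0.64, 0.57, 2.21, 3.77, 0.46, 1.27])]
(401, 327, 175) 30 [array([0.75, 0.31, 2.37, 3.63, 0.35, 1.27])]
(460, 130, 180) 10 [array([0.31, 0.25, 2.45, 3.41, 0.36, 1.41])]
(460, 130, 180) 20 [array([0.18, 0.25, 2.46, 2.79, 0.36, 1.78])]
```

```bash
python3 -m handwheel '[{"gripper":1,"tx":-0.005,"ty":0.022,"tz":0.003,"rx":0.1,"ry":0,"rz":0.1},{"gripper":1,"tx":-0.011,"ty":0.043,"tz":0.009,"rx":0.3,"ry":0,"rz":0.3},{"gripper":1,"tx":-0.011,"ty":0.043,"tz":0.009,"rx":0.3,"ry":0,"rz":0.3},{"gripper":1,"tx":-0.009,"ty":0.044,"tz":0.008,"rx":0.3,"ry":0,"rz":0.2},{"gripper":1,"tx":-0.01,"ty":0.043,"tz":0.008,"rx":0.3,"ry":0,"rz":0.3},{"gripper":1,"tx":-0.009,"ty":0.044,"tz":0.008,"rx":0.3,"ry":0,"rz":0.3},{"gripper":1,"tx":-0.01,"ty":0.044,"tz":0.007,"rx":0.3,"ry":0,"rz":0.3},{"gripper":1,"tx":-0.004,"ty":0.021,"tz":0.004,"rx":0.1,"ry":0,"rz":0.1}]';python3 plan.py 1 "515.5 307 48 15 45 45"
```

```text
t: 21.1
ee_pos: [406.4, 254.0, 291.0]
orientation: [-0.313, 2.334, 0.129]
ft_force: [-0.8, -0.2, -0.5]
width: 27.6
t 21.1 G [518.2 284.4 176.4] phi 45.3 psi 15.3 w 27.6 q [0.6  0.38 2.22 3.97 0.32 1.  ] F [-0.8 -0.2 -0.5]
-> 515.5 307 48 15 45 45 L 130 ang 0.4
{"gripper":1.0,"tx":0.029,"ty":0.008,"tz":0.031,"rx":0,"ry":0.1,"rz":0.1},{"gripper":1.0,"tx":0.03,"ty":0.007,"tz":0.031,"rx":0.1,"ry":0.1,"rz":0},{"gripper":1.0,"tx":0.029,"ty":0.008,"tz":0.031,"rx":0,"ry":0.1,"rz":0.1},
```

```bash
python3 -m handwheel '[{"gripper":1,"tx":0,"ty":0.012,"tz":0,"rx":0,"ry":0.1,"rz":0.1},{"gripper":1,"tx":0,"ty":0,"tz":0,"rx":0,"ry":0,"rz":0}]';python3 plan.py 1 "515.5 307 120 15 45 45" "515.5 307 44 15 45 45"
```

```text
t: 21.35
ee_pos: [403.3, 264.4, 290.7]
orientation: [-0.311, 2.336, 0.13]
ft_force: [0.1, -0.2, -0.8]
width: 27.4
t 21.35 G [514.9 294.6 175.8] phi 45.2 psi 15.2 w 27.4 q [0.62 0.38 2.21 4.03 0.32 0.96] F [ 0.1 -0.2 -0.8]
-> 515.5 307 120 15 45 45 L 57 ang 0.2
{"gripper":1.0,"tx":0.018,"ty":0.006,"tz":0.021,"rx":0.1,"ry":0.1,"rz":0.1},{"gripper":1.0,"tx":0.018,"ty":0.006,"tz":0.021,"rx":0,"ry":0.1,"rz":0},
-> 515.5 307 44 15 45 45 L 76 ang 0.0
{"gripper":1.0,"tx":0.027,"ty":0,"tz":0.027,"rx":0,"ry":-0,"rz":0},{"gripper":1.0,"tx":0.027,"ty":0,"tz":0.027,"rx":0,"ry":-0,"rz":0},
```

```bash
python3 -m handwheel '[{"gripper":1,"tx":0.018,"ty":0.007,"tz":0.021,"rx":0.1,"ry":0.1,"rz":0.1},{"gripper":1,"tx":0.018,"ty":0.006,"tz":0.021,"rx":0,"ry":0.1,"rz":0},{"gripper":1,"tx":0.02,"ty":0,"tz":0.02,"rx":0,"ry":0,"rz":0},{"gripper":1,"tx":0.018,"ty":0,"tz":0.018,"rx":0,"ry":0,"rz":0},{"gripper":1,"tx":0.008,"ty":0,"tz":0.008,"rx":0,"ry":0,"rz":0},{"gripper":1,"tx":0,"ty":0,"tz":0,"rx":0,"ry":0,"rz":0}]';python3 plan.py 1 "515.5 307 38.5 15 45 45"
python3 - <<'E'
from h import *
p=viewer.get_image("side"); cv2.imwrite("pics/s6.png",cv2.resize(p["image"][200:384,120:360,::-1],None,fx=2.5,fy=2.5))
E
```

```text
t: 22.1
ee_pos: [404.6, 277.2, 169.9]
orientation: [-0.307, 2.342, 0.126]
ft_force: [-0.6, 0.5, -1.3]
width: 27.1
t 22.1 G [515.8 306.7  54.5] phi 44.9 psi 15.0 w 27.1 q [0.65 0.68 2.2  3.68 0.55 1.38] F [-0.6  0.5 -1.3]
-> 515.5 307 38.5 15 45 45 L 16 ang 0.1
{"gripper":1.0,"tx":0.012,"ty":0,"tz":0.011,"rx":-0.1,"ry":-0.1,"rz":-0},
```

View pics/s6.png

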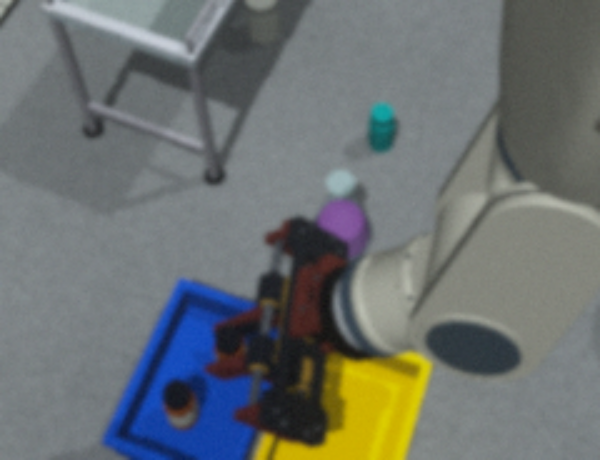

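```bash
python3 -m handwheel '[{"gripper":1,"tx":0.006,"ty":0,"tz":0.006,"rx":0,"ry":0,"rz":0},{"gripper":1,"tx":0.004,"ty":0,"tz":0.004,"rx":0,"ry":0,"rz":0},{"gripper":1,"tx":0.001,"ty":0,"tz":0.001,"rx":0,"ry":0,"rz":0},{"gripper":1,"tx":0,"ty":0,"tz":0,"rx":0,"ry":0,"rz":0}]';python3 plan.py 1 "515.5 307 38.5 15 45 45"
```

```text
t: 22.65
ee_pos: [404.6, 277.8, 154.7]
orientation: [-0.307, 2.34, 0.127]
ft_force: [-0.5, 0.1, -0.3]
width: 27.2
t 22.65 G [515.9 307.5  39.3] phi 45.0 psi 15.0 w 27.2 q [0.65 0.72 2.19 3.65 0.58 1.41] F [-0.5  0.1 -0.3]
-> 515.5 307 38.5 15 45 45 L 1 ang 0.1
{"gripper":1.0,"tx":0.001,"ty":-0,"tz":0,"rx":-0,"ry":-0,"rz":-0},
```

```bash
python3 -m handwheel '[{"gripper":0.56,"tx":0,"ty":0,"tz":0,"rx":0,"ry":0,"rz":0},{"gripper":0.56,"tx":0,"ty":0,"tz":0,"rx":0,"ry":0,"rz":0},{"gripper":0.56,"tx":0,"ty":0,"tz":0,"rx":0,"ry":0,"rz":0},{"gripper":0.56,"tx":0,"ty":0,"tz":-0.015,"rx":0,"ry":0,"rz":0},{"gripper":0.56,"tx":0,"ty":0,"tz":-0.035,"rx":0,"ry":0,"rz":0},{"gripper":0.3,"tx":-0.015,"ty":0,"tz":-0.045,"rx":0,"ry":0,"rz":0},{"gripper":0.2,"tx":-0.03,"ty":-0.01,"tz":-0.03,"rx":0,"ry":0,"rz":0}]';python3 plan.py 0.2 "540 -65 152 2 45 52"
python3 - <<'E'
from h import *
p=viewer.get_image("side"); cv2.imwrite("pics/s7.png",cv2.resize(p["image"][200:384,120:360,::-1],None,fx=2.5,fy=2.5))
E
```

```text
t: 23.52
ee_pos: [350.3, 252.8, 275.7]
orientation: [-0.311, 2.343, 0.127]
ft_force: [-0.1, 0.5, -0.3]
width: 55.2
t 23.52 G [461.2 282.6 160. ] phi 44.8 psi 15.1 w 55.2 q [0.68 0.38 2.31 3.96 0.4  1.1 ] F [-0.1  0.5 -0.3]
-> 540 -65 152 2 45 52 L 330 ang 13.1
{"gripper":0.2,"tx":0.001,"ty":-0.024,"tz":-0,"rx":0.7,"ry":-0,"rz":0.7},{"gripper":0.2,"tx":0.002,"ty":-0.047,"tz":0,"rx":1.3,"ry":-0,"rz":1.3},{"gripper":0.2,"tx":-0,"ty":-0.047,"tz":0.001,"rx":1.3,"ry":-0.1,"rz":1.3},{"gripper":0.2,"tx":-0.001,"ty":-0.047,"tz":0.003,"rx":1.3,"ry":0,"rz":1.3},{"gripper":0.2,"tx":-0.001,"ty":-0.047,"tz":0.003,"rx":1.3,"ry":-0,"rz":1.4},{"gripper":0.2,"tx":-0.003,"ty":-0.047,"tz":0.005,"rx":1.3,"ry":-0.1,"rz":1.3},{"gripper":0.2,"tx":-0.004,"ty":-0.047,"tz":0.005,"rx":1.4,"ry":0,"rz":1.3},{"gripper":0.2,"tx":-0.003,"ty":-0.023,"tz":0.004,"rx":0.6,"ry":0,"rz":0.7},
```

View pics/s7.png

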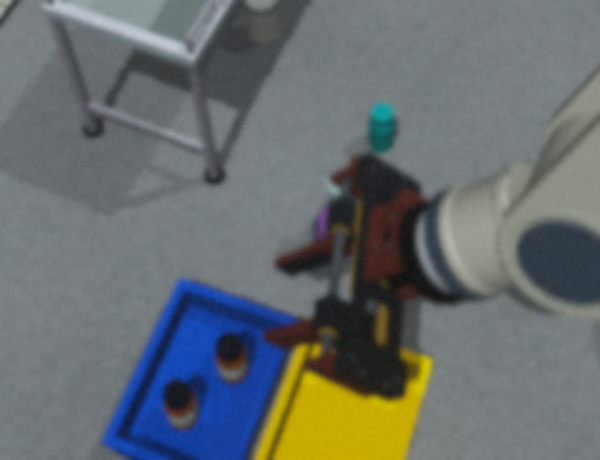

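Both vials stand upright in the blue bin (crop pixels (232,357) and (180,403)). Pot_a is next.

```bash
python3 -m handwheel '[{"gripper":0.2,"tx":0.001,"ty":-0.024,"tz":0,"rx":0.7,"ry":0,"rz":0.7},{"gripper":0.2,"tx":0.002,"ty":-0.047,"tz":0,"rx":1.4,"ry":0,"rz":1.4},{"gripper":0.2,"tx":0,"ty":-0.047,"tz":0.001,"rx":1.4,"ry":0,"rz":1.4},{"gripper":0.2,"tx":-0.001,"ty":-0.047,"tz":0.003,"rx":1.4,"ry":0,"rz":1.4},{"gripper":0.2,"tx":-0.001,"ty":-0.047,"tz":0.003,"rx":1.4,"ry":0,"rz":1.4},{"gripper":0.2,"tx":-0.003,"ty":-0.047,"tz":0.005,"rx":1.4,"ry":0,"rz":1.4},{"gripper":0.2,"tx":-0.004,"ty":-0.047,"tz":0.005,"rx":1.4,"ry":0,"rz":1.4},{"gripper":0.2,"tx":-0.003,"ty":-0.023,"tz":0.004,"rx":0.7,"ry":0,"rz":0.7}]';python3 plan.py 0.2 "546 -65.3 145 0 45 40"
```

```text
t: 24.58
ee_pos: [424.6, -70.8, 266.9]
orientation: [-0.019, 2.356, 0.008]
ft_force: [-0.7, 1.0, -0.5]
width: 70.3
t 24.57 G [539.9 -69.  151.6] phi 45.0 psi 0.9 w 70.3 q [-0.25  0.4   2.33  2.64  0.4   1.85] F [-0.7  1.  -0.5]
-> 546 -65.3 145 0 45 40 L 11 ang 0.9
{"gripper":0.2,"tx":0,"ty":0.005,"tz":0.009,"rx":0.6,"ry":0,"rz":0.7},
```

```bash
python3 -m handwheel '[{"gripper":0.2,"tx":0,"ty":0.005,"tz":0.009,"rx":0.6,"ry":0,"rz":0.7},{"gripper":0.2,"tx":0,"ty":0,"tz":0.035,"rx":0,"ry":0,"rz":0},{"gripper":0.2,"tx":0,"ty":0,"tz":0.04,"rx":0,"ry":0,"rz":0},{"gripper":0.2,"tx":0,"ty":0,"tz":0.03,"rx":0,"ry":0,"rz":0},{"gripper":0.2,"tx":0,"ty":0,"tz":0,"rx":0,"ry":0,"rz":0}]';python3 plan.py 0.2 "652 -65.3 38 0 45 40";python3 wr.py w8; python3 m4.py | sed -n 3,4p
```

```text
t: 25.2
ee_pos: [505.5, -63.1, 185.0]
orientation: [-0.004, 2.358, 0.004]
ft_force: [0.4, -0.5, 1.1]
width: 70.3
t 25.2 G [620.6 -62.5  69.5] phi 44.9 psi 0.1 w 70.3 q [-0.18  0.65  2.17  2.85  0.47  1.7 ] F [ 0.4 -0.5  1.1]
-> 652 -65.3 38 0 45 40 L 45 ang 0.2
{"gripper":0.2,"tx":0,"ty":-0.001,"tz":0.022,"rx":0.1,"ry":-0.1,"rz":0},{"gripper":0.2,"tx":0,"ty":-0.001,"tz":0.023,"rx":0.1,"ry":-0,"rz":0.1},
pot_a 4490 ztop 66.71208672500272 mid [651.9 -64.9] ext [36.6 39.3]
pot_b 3600 ztop 59.503171057642824 mid [ 652.4 -183. ] ext [22.1 34.6]
```

View pics/w8.png

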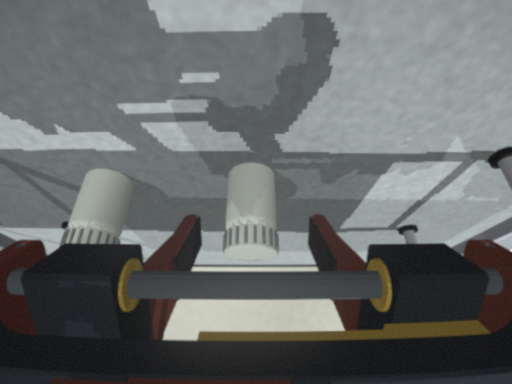

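The pot at (251,210) is centred between the fingers at (651.9,-64.9). I finish the approach and grip.

```bash
python3 -m handwheel '[{"gripper":0.2,"tx":0,"ty":-0.001,"tz":0.022,"rx":0.1,"ry":0,"rz":0},{"gripper":0.2,"tx":0,"ty":-0.001,"tz":0.018,"rx":0.1,"ry":0,"rz":0.1},{"gripper":0.2,"tx":0,"ty":0,"tz":0.004,"rx":0,"ry":0,"rz":0},{"gripper":1,"tx":0,"ty":0,"tz":0,"rx":0,"ry":0,"rz":0},{"gripper":1,"tx":0,"ty":0,"tz":0,"rx":0,"ry":0,"rz":0},{"gripper":1,"tx":0,"ty":0,"tz":0,"rx":0,"ry":0,"rz":0},{"gripper":1,"tx":0,"ty":0,"tz":0,"rx":0,"ry":0,"rz":0},{"gripper":1,"tx":0,"ty":0,"tz":0,"rx":0,"ry":0,"rz":0}]';python3 plan.py 1 "652 -65.3 38 0 45 40"
```

```text
t: 26.25
ee_pos: [536.4, -65.4, 155.0]
orientation: [0.001, 2.356, -0.001]
ft_force: [-2.7, 0.3, 3.1]
width: 37.9
t 26.25 G [651.6 -65.5  39.7] phi 45.0 psi -0.0 w 37.9 q [-0.17  0.73  2.1   2.88  0.48  1.68] F [-2.7  0.3  3.1]
-> 652 -65.3 38 0 45 40 L 2 ang 0.0
{"gripper":1.0,"tx":0.001,"ty":0,"tz":0.001,"rx":-0,"ry":-0,"rz":-0},
```

```bash
python3 -m handwheel '[{"gripper":1,"tx":0,"ty":0,"tz":-0.01,"rx":0,"ry":0,"rz":0},{"gripper":1,"tx":0,"ty":0,"tz":-0.035,"rx":0,"ry":0,"rz":0},{"gripper":1,"tx":0,"ty":0,"tz":-0.045,"rx":0,"ry":0,"rz":0},{"gripper":1,"tx":0,"ty":0,"tz":-0.05,"rx":0,"ry":0,"rz":0},{"gripper":1,"tx":0,"ty":0,"tz":-0.05,"rx":0,"ry":0,"rz":0},{"gripper":1,"tx":0,"ty":0,"tz":-0.01,"rx":0,"ry":0,"rz":0}]';python3 plan.py 1 "417.4 357.4 180 30 45 52"
```

```text
t: 27.0
ee_pos: [393.2, -65.2, 297.7]
orientation: [0.001, 2.355, -0.002]
ft_force: [0.8, -0.6, -0.9]
width: 37.6
t 27.0 G [508.5 -65.4 182.6] phi 45.1 psi -0.0 w 37.6 q [-0.25  0.28  2.38  2.59  0.34  1.92] F [ 0.8 -0.6 -0.9]
-> 417.4 357.4 180 30 45 52 L 373 ang 30.1
{"gripper":1.0,"tx":0.003,"ty":0.023,"tz":-0.003,"rx":-1.3,"ry":0,"rz":-1.3},{"gripper":1.0,"tx":0.006,"ty":0.046,"tz":-0.006,"rx":-2.7,"ry":0,"rz":-2.7},{"gripper":1.0,"tx":0.004,"ty":0.046,"tz":-0.003,"rx":-2.7,"ry":0,"rz":-2.6},{"gripper":1.0,"tx":0.002,"ty":0.047,"tz":-0.001,"rx":-2.6,"ry":0,"rz":-2.7},{"gripper":1.0,"tx":-0.001,"ty":0.046,"tz":0.001,"rx":-2.7,"ry":0,"rz":-2.6},{"gripper":1.0,"tx":-0.003,"ty":0.047,"tz":0.003,"rx":-2.7,"ry":0,"rz":-2.7},{"gripper":1.0,"tx":-0.005,"ty":0.046,"tz":0.005,"rx":-2.6,"ry":0,"rz":-2.6},{"gripper":1.0,"tx":-0.007,"ty":0.045,"tz":0.008,"rx":-2.7,"ry":0,"rz":-2.7},{"gripper":1.0,"tx":-0.004,"ty":0.022,"tz":0.004,"rx":-1.3,"ry":0,"rz":-1.3},
```

```bash
python3 -m handwheel '[{"gripper":1,"tx":0.003,"ty":0.023,"tz":-0.003,"rx":-1.3,"ry":0,"rz":-1.3},{"gripper":1,"tx":0.006,"ty":0.046,"tz":-0.006,"rx":-2.7,"ry":0,"rz":-2.7},{"gripper":1,"tx":0.004,"ty":0.046,"tz":-0.004,"rx":-2.7,"ry":0,"rz":-2.7},{"gripper":1,"tx":0.002,"ty":0.047,"tz":-0.002,"rx":-2.7,"ry":0,"rz":-2.7},{"gripper":1,"tx":-0.001,"ty":0.046,"tz":0.001,"rx":-2.7,"ry":0,"rz":-2.7},{"gripper":1,"tx":-0.003,"ty":0.047,"tz":0.003,"rx":-2.7,"ry":0,"rz":-2.7},{"gripper":1,"tx":-0.005,"ty":0.046,"tz":0.005,"rx":-2.7,"ry":0,"rz":-2.7},{"gripper":1,"tx":-0.007,"ty":0.045,"tz":0.007,"rx":-2.7,"ry":0,"rz":-2.7}]';python3 plan.py 1 "417.4 357.4 150 30 45 52" "417.4 357.4 52 30 45 35"
```

```text
t: 28.0
ee_pos: [321.7, 278.5, 295.6]
orientation: [-0.587, 2.297, 0.242]
ft_force: [1.3, -0.0, -0.5]
width: 37.6
t 28.0 G [422.7 333.7 180.3] phi 44.9 psi 28.7 w 37.6 q [0.73 0.31 2.33 3.7  0.31 1.2 ] F [ 1.3 -0.  -0.5]
-> 417.4 357.4 150 30 45 52 L 37 ang 1.3
{"gripper":1.0,"tx":0.017,"ty":0.021,"tz":0.026,"rx":-1.0,"ry":-0.1,"rz":-0.9},
-> 417.4 357.4 52 30 45 35 L 98 ang 0.1
{"gripper":1.0,"tx":0.023,"ty":-0,"tz":0.023,"rx":0,"ry":0,"rz":-0},{"gripper":1.0,"tx":0.023,"ty":-0,"tz":0.023,"rx":0,"ry":0,"rz":-0},{"gripper":1.0,"tx":0.023,"ty":-0,"tz":0.023,"rx":0,"ry":0,"rz":-0},
```

```bash
python3 -m handwheel '[{"gripper":1,"tx":0.009,"ty":0.011,"tz":0.013,"rx":-0.6,"ry":0,"rz":-0.5},{"gripper":1,"tx":0.009,"ty":0.011,"tz":0.013,"rx":-0.5,"ry":0,"rz":-0.5},{"gripper":1,"tx":0.023,"ty":0,"tz":0.023,"rx":0,"ry":0,"rz":0},{"gripper":1,"tx":0.023,"ty":0,"tz":0.023,"rx":0,"ry":0,"rz":0},{"gripper":1,"tx":0.02,"ty":0,"tz":0.02,"rx":0,"ry":0,"rz":0},{"gripper":1,"tx":0,"ty":0,"tz":0,"rx":0,"ry":0,"rz":0}]';python3 plan.py 1 "417.4 357.4 44 30 45 52"
```

```text
t: 28.75
ee_pos: [315.9, 298.3, 169.3]
orientation: [-0.615, 2.295, 0.252]
ft_force: [-0.3, 0.1, -1.1]
width: 37.7
t 28.75 G [415.1 355.6  53.5] phi 44.7 psi 30.0 w 37.7 q [0.78 0.68 2.32 3.45 0.64 1.51] F [-0.3  0.1 -1.1]
-> 417.4 357.4 44 30 45 52 L 10 ang 0.3
{"gripper":1.0,"tx":0.005,"ty":0,"tz":0.009,"rx":-0,"ry":-0.3,"rz":0},
```

```bash
python3 -m handwheel '[{"gripper":1,"tx":0.004,"ty":0,"tz":0.006,"rx":0,"ry":-0.3,"rz":0},{"gripper":1,"tx":0.002,"ty":0,"tz":0.003,"rx":0,"ry":0,"rz":0},{"gripper":1,"tx":0,"ty":0,"tz":0,"rx":0,"ry":0,"rz":0}]';python3 plan.py 1 "417.4 357.4 44 30 45 52"
```

```text
t: 29.12
ee_pos: [318.1, 299.7, 161.7]
orientation: [-0.612, 2.285, 0.258]
ft_force: [-0.3, 0.3, 0.6]
width: 37.4
t 29.12 G [418.4 357.8  47.1] phi 45.3 psi 29.9 w 37.4 q [0.78 0.7  2.31 3.44 0.67 1.52] F [-0.3  0.3  0.6]
-> 417.4 357.4 44 30 45 52 L 2 ang 0.3
{"gripper":1.0,"tx":0.002,"ty":0,"tz":0.001,"rx":0.1,"ry":0.3,"rz":-0.1},
```

```bash
python3 -m handwheel '[{"gripper":1,"tx":0.003,"ty":0,"tz":0.001,"rx":0,"ry":0.3,"rz":0},{"gripper":1,"tx":0,"ty":0,"tz":0,"rx":0,"ry":0,"rz":0}]';python3 plan.py 1 "417.4 357.4 44 30 45 52"
```

```text
t: 29.38
ee_pos: [316.8, 299.0, 158.8]
orientation: [-0.613, 2.289, 0.256]
ft_force: [0.1, -0.9, 3.1]
width: 37.2
t 29.38 G [416.6 356.8  43.6] phi 45.1 psi 29.9 w 37.2 q [0.78 0.71 2.31 3.43 0.67 1.52] F [ 0.1 -0.9  3.1]
-> 417.4 357.4 44 30 45 52 L 1 ang 0.1
{"gripper":1.0,"tx":-0.001,"ty":0,"tz":0,"rx":0.1,"ry":0.1,"rz":-0},
```

```bash
python3 -m handwheel '[{"gripper":0.43,"tx":0,"ty":0,"tz":0,"rx":0,"ry":0,"rz":0},{"gripper":0.43,"tx":0,"ty":0,"tz":0,"rx":0,"ry":0,"rz":0},{"gripper":0.43,"tx":0,"ty":0,"tz":0,"rx":0,"ry":0,"rz":0},{"gripper":0.43,"tx":0,"ty":0,"tz":-0.015,"rx":0,"ry":0,"rz":0},{"gripper":0.43,"tx":0,"ty":0,"tz":-0.035,"rx":0,"ry":0,"rz":0},{"gripper":0.3,"tx":-0.03,"ty":0,"tz":-0.03,"rx":0,"ry":0,"rz":0},{"gripper":0.2,"tx":-0.035,"ty":0,"tz":-0.035,"rx":0,"ry":0,"rz":0}]';python3 plan.py 0.2 "547 -150 148 -18 45 56"
python3 - <<'E'
from h import *
p=viewer.get_image("side"); cv2.imwrite("pics/s9.png",cv2.resize(p["image"][200:384,120:360,::-1],None,fx=2.5,fy=2.5))
E
```

```text
t: 30.25
ee_pos: [284.9, 280.2, 286.4]
orientation: [-0.615, 2.293, 0.255]
ft_force: [0.9, -0.2, 0.0]
width: 66.9
t 30.25 G [384.2 337.8 170.7] phi 44.8 psi 30.0 w 66.9 q [0.81 0.31 2.38 3.72 0.37 1.23] F [ 0.9 -0.2  0. ]
-> 547 -150 148 -18 45 56 L 424 ang 48.1
{"gripper":0.2,"tx":0.004,"ty":-0.026,"tz":-0.002,"rx":2.1,"ry":-0,"rz":2.1},{"gripper":0.2,"tx":0.006,"ty":-0.053,"tz":-0.002,"rx":4.3,"ry":-0,"rz":4.3},{"gripper":0.2,"tx":0.002,"ty":-0.053,"tz":0.002,"rx":4.2,"ry":-0.1,"rz":4.2},{"gripper":0.2,"tx":-0.002,"ty":-0.052,"tz":0.006,"rx":4.3,"ry":0,"rz":4.3},{"gripper":0.2,"tx":-0.006,"ty":-0.052,"tz":0.01,"rx":4.2,"ry":-0,"rz":4.2},{"gripper":0.2,"tx":-0.01,"ty":-0.05,"tz":0.014,"rx":4.3,"ry":-0,"rz":4.3},{"gripper":0.2,"tx":-0.013,"ty":-0.048,"tz":0.017,"rx":4.2,"ry":-0.1,"rz":4.2},{"gripper":0.2,"tx":-0.017,"ty":-0.046,"tz":0.021,"rx":4.3,"ry":-0,"rz":4.3},{"gripper":0.2,"tx":-0.01,"ty":-0.021,"tz":0.012,"rx":2.1,"ry":-0,"rz":2.1},
```

View pics/s9.png

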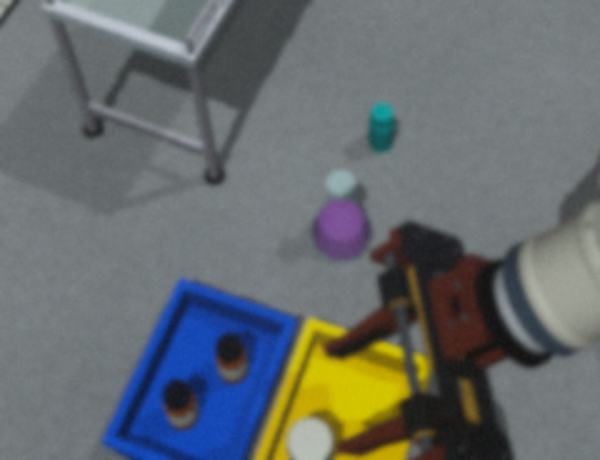

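The first pot stands in the yellow bin (crop pixel (310,440)). Before crossing I check reach along the way to pot_b.

Run:
```python
from kin import *
np.set_printoptions(precision=2,suppress=True)
p0=np.array([284.9,280.2,286.4]); R1=Rm(-18,45); p1=np.array([559,-152,146])-163*R1.as_matrix()[:,2]
mid=np.array([410,100,288])
for path in([p0,p1],[p0,mid,p1]):
  for a,b,h in zip(path[:-1],path[1:],([30,-18],) if len(path)==2 else ([30,5],[5,-18])):
    for s in(0,.33,.66,1):
        p=a+(b-a)*s; print(p.round(0),[q for q in ik(p,Rm(h[0]+(h[1]-h[0])*s,45),(3.1,)) if q[5]>0])
```

```text
[285. 280. 286.] [array([0.81, 0.31, 2.38, 3.72, 0.37, 1.23])]
[339. 149. 278.] [array([0.43, 0.31, 2.45, 3.46, 0.42, 1.41])]
[393.  18. 270.] [array([0.03, 0.36, 2.41, 3.25, 0.41, 1.52])]
[ 449. -116.  261.] [array([-0.27,  0.43,  2.26,  3.23,  0.34,  1.52])]
[285. 280. 286.] [array([0.81, 0.31, 2.38, 3.72, 0.37, 1.23])]
[326. 221. 287.] [array([0.62, 0.31, 2.39, 3.62, 0.37, 1.29])]
[367. 161. 287.] [array([0.43, 0.31, 2.38, 3.54, 0.35, 1.33])]
[410. 100. 288.] [array([0.24, 0.33, 2.34, 3.49, 0.32, 1.35])]
[410. 100. 288.] [array([0.24, 0.33, 2.34, 3.49, 0.32, 1.35])]
[423.  29. 279.] [array([0.06, 0.35, 2.34, 3.37, 0.34, 1.43])]
[436. -43. 270.] [array([-0.11,  0.39,  2.32,  3.28,  0.35,  1.49])]
[ 449. -116.  261.] [array([-0.27,  0.43,  2.26,  3.23,  0.34,  1.52])]
```

```bash
python3 -m handwheel '[{"gripper":0.2,"tx":0.004,"ty":-0.026,"tz":-0.004,"rx":2.1,"ry":0,"rz":2.1},{"gripper":0.2,"tx":0.006,"ty":-0.052,"tz":-0.004,"rx":4.2,"ry":0,"rz":4.2},{"gripper":0.2,"tx":0.002,"ty":-0.053,"tz":0.002,"rx":4.2,"ry":0,"rz":4.2},{"gripper":0.2,"tx":-0.002,"ty":-0.052,"tz":0.006,"rx":4.3,"ry":0,"rz":4.3},{"gripper":0.2,"tx":-0.006,"ty":-0.052,"tz":0.01,"rx":4.2,"ry":0,"rz":4.2},{"gripper":0.2,"tx":-0.01,"ty":-0.05,"tz":0.013,"rx":4.3,"ry":0,"rz":4.3},{"gripper":0.2,"tx":-0.013,"ty":-0.048,"tz":0.016,"rx":4.2,"ry":0,"rz":4.2},{"gripper":0.2,"tx":-0.016,"ty":-0.046,"tz":0.018,"rx":4.3,"ry":0,"rz":4.3}]';python3 plan.py 0.2 "559 -152 144 -18 45 35"
```

```text
t: 31.3
ee_pos: [422.3, -90.4, 269.6]
orientation: [0.312, 2.341, -0.128]
ft_force: [-0.0, 0.3, 0.9]
width: 70.1
t 31.3 G [ 533.4 -120.4  154.2] phi 44.9 psi -15.2 w 70.1 q [-0.23  0.39  2.33  3.21  0.36  1.53] F [-0.   0.3  0.9]
-> 559 -152 144 -18 45 35 L 39 ang 2.8
{"gripper":0.2,"tx":-0.008,"ty":-0.009,"tz":0.015,"rx":1.0,"ry":-0,"rz":1.0},{"gripper":0.2,"tx":-0.008,"ty":-0.009,"tz":0.016,"rx":1.0,"ry":-0.1,"rz":1.0},
```

```bash
python3 -m handwheel '[{"gripper":0.2,"tx":-0.008,"ty":-0.009,"tz":0.015,"rx":1,"ry":0,"rz":1},{"gripper":0.2,"tx":-0.008,"ty":-0.009,"tz":0.016,"rx":1,"ry":0,"rz":1},{"gripper":0.2,"tx":0,"ty":0,"tz":0.03,"rx":0,"ry":0,"rz":0},{"gripper":0.2,"tx":0,"ty":0,"tz":0.04,"rx":0,"ry":0,"rz":0},{"gripper":0.2,"tx":0,"ty":0,"tz":0.03,"rx":0,"ry":0,"rz":0},{"gripper":0.2,"tx":0,"ty":0,"tz":0,"rx":0,"ry":0,"rz":0}]';python3 wr.py w10; python3 m4.py | sed -n 2,4p; python3 plan.py 0.2 "660 -184.8 38 -18 45 40"
```

```text
t: 32.05
ee_pos: [517.7, -135.6, 186.5]
orientation: [0.364, 2.337, -0.149]
ft_force: [-0.1, 0.0, 0.1]
width: 70.6
v_back none
pot_a none
pot_b 4305 ztop 66.71816836526659 mid [ 660.9 -185.3] ext [38.6 39.6]
t 32.1 G [ 626.2 -170.4   71.6] phi 44.8 psi -17.7 w 70.5 q [-0.27  0.66  2.12  3.2   0.42  1.54] F [0.5 0.3 0.3]
-> 660 -184.8 38 -18 45 40 L 50 ang 0.4
{"gripper":0.2,"tx":-0.001,"ty":-0.001,"tz":0.025,"rx":0.1,"ry":-0.1,"rz":0.1},{"gripper":0.2,"tx":-0.001,"ty":-0.002,"tz":0.025,"rx":0.1,"ry":-0.1,"rz":0.1},
```

View pics/w10.png

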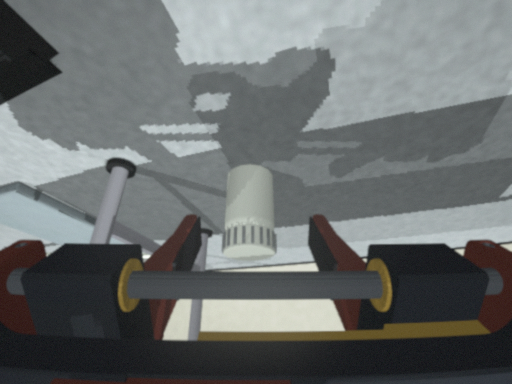

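The pot at (250,210) is centred at (660.9,-185.3), and the right front post shows at (107,200). I use a heading of -22° for more post clearance.

```bash
python3 plan.py 0.2 "636 -175.5 63 -22 45 40" "660.3 -185.2 38 -22 45 22"
```

```text
t 32.1 G [ 626.2 -170.4   71.6] phi 44.8 psi -17.7 w 70.5 q [-0.27  0.66  2.12  3.2   0.42  1.54] F [0.5 0.3 0.3]
-> 636 -175.5 63 -22 45 40 L 16 ang 4.3
{"gripper":0.2,"tx":-0.001,"ty":0.007,"tz":0.014,"rx":3.1,"ry":-0.2,"rz":3.0},
-> 660.3 -185.2 38 -22 45 22 L 36 ang 0.1
{"gripper":0.2,"tx":-0.001,"ty":-0,"tz":0.018,"rx":-0,"ry":-0,"rz":0},{"gripper":0.2,"tx":-0,"ty":-0,"tz":0.018,"rx":-0,"ry":-0,"rz":0},
```

```bash
python3 -m handwheel '[{"gripper":0.2,"tx":-0.001,"ty":0.007,"tz":0.014,"rx":3.1,"ry":-0.2,"rz":3},{"gripper":0.2,"tx":-0.001,"ty":0,"tz":0.018,"rx":0,"ry":0,"rz":0},{"gripper":0.2,"tx":0,"ty":0,"tz":0.012,"rx":0,"ry":0,"rz":0},{"gripper":0.2,"tx":0,"ty":0,"tz":0.003,"rx":0,"ry":0,"rz":0},{"gripper":0.2,"tx":0,"ty":0,"tz":0,"rx":0,"ry":0,"rz":0}]';python3 plan.py 1 "660.3 -185.2 38 -22 45 40"
```

```text
t: 32.72
ee_pos: [551.4, -142.5, 156.2]
orientation: [0.452, 2.319, -0.189]
ft_force: [0.5, -1.1, 0.1]
width: 70.5
t 32.73 G [ 658.4 -186.    41.1] phi 45.1 psi -22.1 w 70.5 q [-0.25  0.74  2.04  3.37  0.43  1.46] F [ 0.5 -1.1  0.1]
-> 660.3 -185.2 38 -22 45 40 L 4 ang 0.1
{"gripper":1.0,"tx":0.001,"ty":0.001,"tz":0.003,"rx":-0.1,"ry":0.1,"rz":-0},
```

```bash
python3 -m handwheel '[{"gripper":0.2,"tx":0,"ty":0.001,"tz":0.002,"rx":0,"ry":0,"rz":0},{"gripper":1,"tx":0,"ty":0,"tz":0,"rx":0,"ry":0,"rz":0},{"gripper":1,"tx":0,"ty":0,"tz":0,"rx":0,"ry":0,"rz":0},{"gripper":1,"tx":0,"ty":0,"tz":0,"rx":0,"ry":0,"rz":0},{"gripper":1,"tx":0,"ty":0,"tz":0,"rx":0,"ry":0,"rz":0},{"gripper":1,"tx":0,"ty":0,"tz":0,"rx":0,"ry":0,"rz":0}]';python3 plan.py 1 "660.3 -185.2 38 -22 45 40"
```

```text
t: 33.48
ee_pos: [553.4, -141.8, 155.0]
orientation: [0.452, 2.318, -0.189]
ft_force: [0.2, 0.6, 0.5]
width: 37.4
t 33.48 G [ 660.4 -185.4   40. ] phi 45.1 psi -22.1 w 37.4 q [-0.25  0.75  2.03  3.37  0.43  1.45] F [0.2 0.6 0.5]
-> 660.3 -185.2 38 -22 45 40 L 2 ang 0.2
{"gripper":1.0,"tx":0.001,"ty":-0,"tz":0.001,"rx":-0.1,"ry":0.1,"rz":-0},
```

```bash
python3 -m handwheel '[{"gripper":1,"tx":0,"ty":0,"tz":-0.01,"rx":0,"ry":0,"rz":0},{"gripper":1,"tx":0,"ty":0,"tz":-0.035,"rx":0,"ry":0,"rz":0},{"gripper":1,"tx":0,"ty":0,"tz":-0.045,"rx":0,"ry":0,"rz":0},{"gripper":1,"tx":0,"ty":0,"tz":-0.05,"rx":0,"ry":0,"rz":0},{"gripper":1,"tx":0,"ty":0,"tz":-0.05,"rx":0,"ry":0,"rz":0},{"gripper":1,"tx":0,"ty":0,"tz":-0.01,"rx":0,"ry":0,"rz":0}]';python3 plan.py 1 "480 120 185 5 45 56" "384.5 296 180 30 45 52"
```

```text
t: 34.22
ee_pos: [420.3, -87.8, 297.7]
orientation: [0.452, 2.317, -0.188]
ft_force: [1.4, -0.3, -0.2]
width: 37.8
t 34.23 G [ 527.5 -131.3  182.9] phi 45.2 psi -22.1 w 37.8 q [-0.19  0.31  2.32  3.61  0.3   1.25] F [ 1.4 -0.3 -0.2]
-> 480 120 185 5 45 56 L 205 ang 27.1
{"gripper":1.0,"tx":0.011,"ty":0.02,"tz":-0.011,"rx":-2.4,"ry":0,"rz":-2.4},{"gripper":1.0,"tx":0.02,"ty":0.043,"tz":-0.021,"rx":-4.8,"ry":0.1,"rz":-4.8},{"gripper":1.0,"tx":0.016,"ty":0.045,"tz":-0.018,"rx":-4.8,"ry":0,"rz":-4.7},{"gripper":1.0,"tx":0.012,"ty":0.048,"tz":-0.013,"rx":-4.8,"ry":0.1,"rz":-4.8},{"gripper":1.0,"tx":0.004,"ty":0.025,"tz":-0.004,"rx":-2.4,"ry":0,"rz":-2.4},
-> 384.5 296 180 30 45 52 L 152 ang 25.0
{"gripper":1.0,"tx":0.018,"ty":0.045,"tz":-0.015,"rx":-5.9,"ry":0,"rz":-5.9},{"gripper":1.0,"tx":0.012,"ty":0.048,"tz":-0.011,"rx":-5.9,"ry":0,"rz":-5.9},{"gripper":1.0,"tx":0.008,"ty":0.05,"tz":-0.005,"rx":-5.9,"ry":0,"rz":-5.9},
```

```bash
python3 -m handwheel '[{"gripper":1,"tx":0.011,"ty":0.02,"tz":-0.011,"rx":-2.4,"ry":0,"rz":-2.4},{"gripper":1,"tx":0.02,"ty":0.043,"tz":-0.021,"rx":-4.8,"ry":0,"rz":-4.8},{"gripper":1,"tx":0.016,"ty":0.045,"tz":-0.018,"rx":-4.8,"ry":0,"rz":-4.8},{"gripper":1,"tx":0.012,"ty":0.048,"tz":-0.013,"rx":-4.8,"ry":0,"rz":-4.8},{"gripper":1,"tx":0.004,"ty":0.025,"tz":-0.004,"rx":-2.4,"ry":0,"rz":-2.4},{"gripper":1,"tx":0.018,"ty":0.045,"tz":-0.015,"rx":-5.9,"ry":0,"rz":-5.9},{"gripper":1,"tx":0.012,"ty":0.048,"tz":-0.011,"rx":-5.9,"ry":0,"rz":-5.9},{"gripper":1,"tx":0.008,"ty":0.04,"tz":-0.005,"rx":-5.9,"ry":0,"rz":-5.9}]';python3 plan.py 1 "384.5 296 150 30 45 35" "384.5 296 60 30 45 35"; python3 wr.py w11;  python3 - <<'E'
from h import *
p=viewer.get_image("side"); cv2.imwrite("pics/s11.png",cv2.resize(p["image"][200:384,120:360,::-1],None,fx=2.5,fy=2.5))
E
```

```text
t: 35.22
ee_pos: [289.7, 230.4, 292.9]
orientation: [-0.622, 2.287, 0.255]
ft_force: [0.2, 0.3, -0.2]
width: 37.8
t 35.23 G [389.4 288.6 177.8] phi 45.1 psi 30.5 w 37.8 q [0.68 0.27 2.44 3.44 0.36 1.39] F [ 0.2  0.3 -0.2]
-> 384.5 296 150 30 45 35 L 29 ang 0.4
{"gripper":1.0,"tx":0.02,"ty":0.009,"tz":0.019,"rx":0.2,"ry":0.1,"rz":0.4},
-> 384.5 296 60 30 45 35 L 90 ang 0.0
{"gripper":1.0,"tx":0.021,"ty":0,"tz":0.021,"rx":-0,"ry":-0,"rz":-0},{"gripper":1.0,"tx":0.021,"ty":0,"tz":0.022,"rx":-0,"ry":-0,"rz":-0},{"gripper":1.0,"tx":0.021,"ty":0,"tz":0.021,"rx":-0,"ry":-0,"rz":-0},
```

View pics/s11.png

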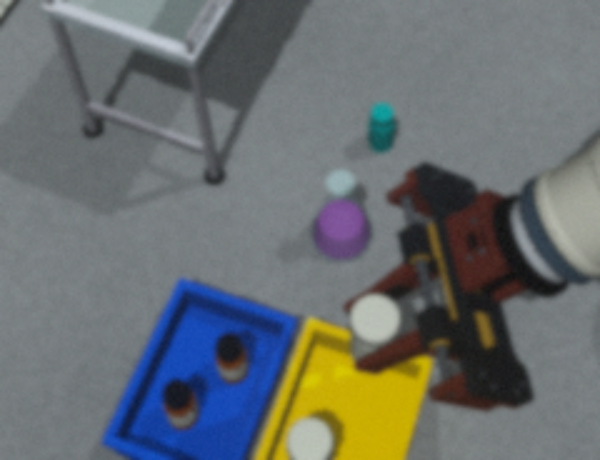

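View pics/w11.png

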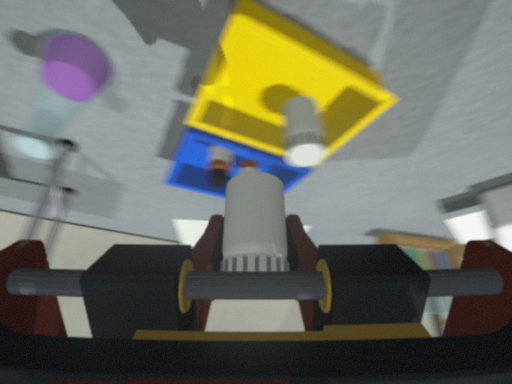

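The side crop shows the held pot at (375,318) and the placed one at (310,440). The wrist view sees the bin and the standing pot at (305,130). I check both from the wrist cloud.

Run:
```python
import numpy as np,cv2
C=np.load("pics/w_c.npy").reshape(-1,3); I=np.load("pics/w_im.npy")
hsv=cv2.cvtColor(I,cv2.COLOR_RGB2HSV); y=(cv2.inRange(hsv,(20,150,60),(35,255,255)).ravel()>0)&(C[:,0]>300)&(C[:,0]<500)&(C[:,1]>220)&(C[:,1]<450)
q=C[y&(C[:,2]>34)&(C[:,2]<50)]; print("rim",cv2.minAreaRect(q[:,:2].astype(np.float32)),np.percentile(q,[1,99],axis=0).round(0))
f=C[y&(C[:,2]<10)]; print("floor",np.percentile(f,[1,50,99],axis=0).round(1))
t=C[(np.hypot(C[:,0]-417,C[:,1]-357)<40)&(C[:,2]>62)&(C[:,2]<80)]; print("pot",len(t),(t.min(0)+t.max(0))/2,np.ptp(t,axis=0))
```

```text
rim ((401.5569152832031, 328.1392517089844), (119.65447998046875, 159.7669677734375), 2.955420732498169) [[341. 247.  34.]
 [461. 405.  42.]]
floor [[345.5 262.6   0. ]
 [396.  312.3   4.5]
 [455.9 443.1   9.5]]
pot 981 [418.30838775 357.50921985  67.02880521] [39.1897587  38.50241073  9.76695961]
```

```bash
python3 -m handwheel '[{"gripper":1,"tx":0.014,"ty":0.006,"tz":0.011,"rx":0.1,"ry":0,"rz":0.2},{"gripper":1,"tx":0.013,"ty":0.006,"tz":0.013,"rx":0.1,"ry":0,"rz":0.2},{"gripper":1,"tx":0.022,"ty":0,"tz":0.022,"rx":0,"ry":0,"rz":0},{"gripper":1,"tx":0.022,"ty":0,"tz":0.022,"rx":0,"ry":0,"rz":0},{"gripper":1,"tx":0.013,"ty":0,"tz":0.013,"rx":0,"ry":0,"rz":0},{"gripper":1,"tx":0.004,"ty":0,"tz":0.004,"rx":0,"ry":0,"rz":0},{"gripper":1,"tx":0,"ty":0,"tz":0,"rx":0,"ry":0,"rz":0}]';python3 plan.py 1 "385 297 44.3 30 45 35"
```

```text
t: 36.2
ee_pos: [282.8, 237.9, 170.5]
orientation: [-0.606, 2.292, 0.251]
ft_force: [0.3, -0.3, -0.5]
width: 37.6
t 36.2 G [383.  294.8  55.3] phi 45.0 psi 29.6 w 37.6 q [0.72 0.69 2.45 3.34 0.79 1.57] F [ 0.3 -0.3 -0.5]
-> 385 297 44.3 30 45 35 L 11 ang 0.4
{"gripper":1.0,"tx":0.006,"ty":0,"tz":0.01,"rx":-0.3,"ry":0,"rz":-0.3},
```

```bash
python3 -m handwheel '[{"gripper":1,"tx":0.004,"ty":0.001,"tz":0.006,"rx":-0.2,"ry":0,"rz":-0.2},{"gripper":1,"tx":0.002,"ty":0,"tz":0.003,"rx":0,"ry":0,"rz":0},{"gripper":1,"tx":0,"ty":0,"tz":0,"rx":0,"ry":0,"rz":0}]';python3 plan.py 1 "385 297 44.3 30 45 35"
```

```text
t: 36.58
ee_pos: [283.9, 240.0, 160.3]
orientation: [-0.612, 2.289, 0.254]
ft_force: [0.5, -0.1, -0.2]
width: 37.8
t 36.58 G [383.8 297.6  45.2] phi 45.1 psi 29.9 w 37.8 q [0.72 0.73 2.44 3.33 0.81 1.58] F [ 0.5 -0.1 -0.2]
-> 385 297 44.3 30 45 35 L 2 ang 0.1
{"gripper":1.0,"tx":-0,"ty":-0.001,"tz":0.001,"rx":-0,"ry":0.1,"rz":-0.1},
```

```bash
python3 -m handwheel '[{"gripper":1,"tx":0.001,"ty":0,"tz":0.001,"rx":0,"ry":0,"rz":0},{"gripper":1,"tx":0,"ty":0,"tz":0,"rx":0,"ry":0,"rz":0},{"gripper":0.43,"tx":0,"ty":0,"tz":0,"rx":0,"ry":0,"rz":0},{"gripper":0.43,"tx":0,"ty":0,"tz":0,"rx":0,"ry":0,"rz":0},{"gripper":0.43,"tx":0,"ty":0,"tz":0,"rx":0,"ry":0,"rz":0},{"gripper":0.43,"tx":0,"ty":0,"tz":-0.015,"rx":0,"ry":0,"rz":0},{"gripper":0.43,"tx":0,"ty":0,"tz":-0.03,"rx":0,"ry":0,"rz":0},{"gripper":0.43,"tx":-0.03,"ty":0,"tz":-0.03,"rx":0,"ry":0,"rz":0}]';python3 plan.py 1|head -2
```

```text
t: 37.58
ee_pos: [254.0, 222.4, 232.4]
orientation: [-0.615, 2.297, 0.251]
ft_force: [0.3, 0.6, 0.4]
width: 50.1
t 37.58 G [353.2 279.5 116.3] phi 44.6 psi 30.0 w 50.1 q [0.74 0.47 2.52 3.4  0.63 1.52] F [0.3 0.6 0.4]
```

```bash
python3 -m handwheel '[{"gripper":0.43,"tx":-0.03,"ty":0,"tz":-0.025,"rx":0,"ry":0,"rz":0},{"gripper":0.43,"tx":-0.03,"ty":-0.02,"tz":-0.025,"rx":0,"ry":0,"rz":0},{"gripper":0.43,"tx":-0.01,"ty":-0.04,"tz":-0.005,"rx":0,"ry":0,"rz":0},{"gripper":0.43,"tx":0,"ty":0,"tz":0,"rx":0,"ry":0,"rz":0},{"gripper":0.43,"tx":0,"ty":0,"tz":0,"rx":0,"ry":0,"rz":0}]';python3 plan.py 1|head -2
cat > fin.py <<'E'
from h import *
np.set_printoptions(precision=1,suppress=True)
for n in("side","top"):
    p=viewer.get_image(n); cv2.imwrite(f"pics/{n}_fin.png",cv2.resize(p["image"][90:384,90:400,::-1],None,fx=1.9,fy=1.9,interpolation=2))
    C=cloud(p).reshape(-1,3); print(n)
    for nm,(x,y),r in(("v1",(543,362),14),("v2",(516,307),14),("p1",(418,357),19),("p2",(385,297),19),("turq",(474,25),14),("flask",(474,141),32),("dish",(447,-332),45),("green",(690,52),27),("amber",(690,-140),29)):
        lo,hi=(225,360) if r in(27,29) else (8,150)
        s=C[(np.hypot(C[:,0]-x,C[:,1]-y)<r+ (12 if r<45 else 6))&(C[:,2]>lo)&(C[:,2]<hi)]
        if r==14 or r==19: s=s[s[:,2]>45]
        if len(s)<5: print(nm,"none");continue
        zt=np.percentile(s[:,2],95);t=s[s[:,2]>zt-5]
        print(nm,len(t),"ztop",round(zt,1),"mid",(t[:,:2].min(0)+t[:,:2].max(0))/2,"ext",np.ptp(t[:,:2],axis=0))
E
python3 fin.py
```

```text
t: 38.2
ee_pos: [288.8, 186.6, 318.6]
orientation: [-0.61, 2.289, 0.259]
ft_force: [0.3, 0.1, -1.0]
width: 50.1
t 38.2 G [388.7 244.7 203.6] phi 45.1 psi 29.7 w 50.1 q [0.54 0.15 2.48 3.18 0.28 1.55] F [ 0.3  0.1 -1. ]
side
v1 92 ztop 66.1 mid [539.9 361.6] ext [21.9 23.6]
v2 86 ztop 65.8 mid [515.5 307.9] ext [23.6 23.1]
p1 242 ztop 72.3 mid [417.3 357. ] ext [37.6 35.8]
p2 238 ztop 72.4 mid [382.9 298.7] ext [37.6 36.6]
turq 49 ztop 62.6 mid [473.4  26. ] ext [21.3 22.4]
flask 90 ztop 105.8 mid [473.8 141. ] ext [26.2 26.1]
dish 377 ztop 22.4 mid [ 443.8 -336.3] ext [87.8 90.2]
green 88 ztop 339.8 mid [702.   35.7] ext [25. 23.]
amber 73 ztop 349.0 mid [ 702.2 -164.1] ext [26.5 26.6]
top
v1 32 ztop 67.9 mid [538.7 359.8] ext [19.7 19.9]
v2 40 ztop 66.6 mid [514.5 308.6] ext [20.  23.1]
p1 81 ztop 74.2 mid [416.3 355.9] ext [33.9 36.7]
p2 41 ztop 75.0 mid [384.2 291.3] ext [33.7 23.7]
turq 22 ztop 65.2 mid [471.3  23.4] ext [18.7 19.3]
flask 60 ztop 107.1 mid [473.3 140.4] ext [24.9 24.3]
dish 384 ztop 23.6 mid [ 442.8 -337.6] ext [88.2 89.8]
green 68 ztop 341.4 mid [703.2  33.7] ext [24.3 21.1]
amber 80 ztop 351.2 mid [ 703.4 -164.5] ext [26.  24.1]
```

View pics/side_fin.png

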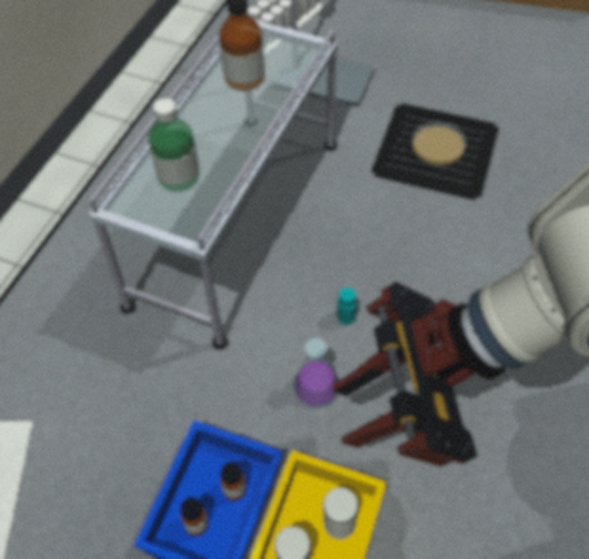

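View pics/top_fin.png

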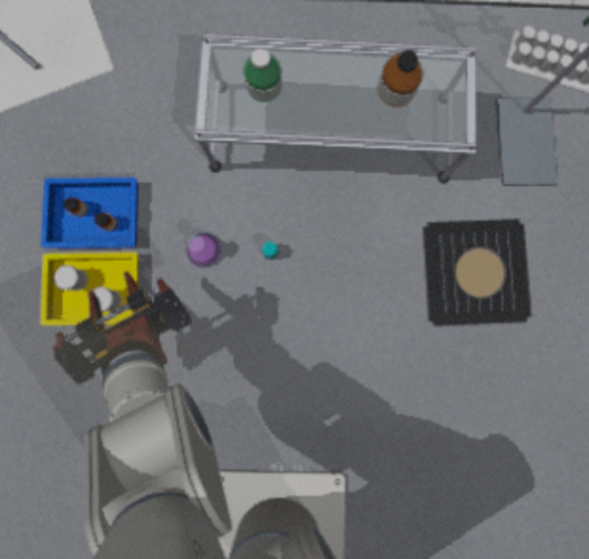

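The final views show the dish inside the tray, the vials and pots upright in their bins, the flask and bottles in place, and the arm clear.

Run:
```python
from workcell import ctrl
o=ctrl.get_obs(); print(o["t"],abs(o["qvel"]).max()); print(ctrl.close_job())
```

```text
38.3 0.015923403267626257
the job is handed in; nothing more can be done
None
```

I handed the job in at t = 38.3 s of the 72 s allowed. My last checks show every item where it should be; the hand-in gave no verdict.

- **What I did:** I lifted the front vial from above and placed it in the blue bin. Then I pushed the dish over the rim into the tray with two fingertips. The other vial and both pots were behind the riser's front edge, so I reached them with the tool tilted 45° after turning the wrist over. I set each one down on its bin floor and released it there.
- **Vials and pots:** Both side and top pictures show them upright. The vial caps are about 66–68 mm above the bench and the pot caps about 72–75 mm, which fits standing on the 4 mm bin floors. Their positions are well inside the required zones.
- **Dish:** It lies flat, and its centre is about 4 mm from the tray's middle along each side.
- **Bystanders:** The flask matches its first reading to within 1 mm, and the turquoise vial to within about 2 mm. For the two bottles on the riser I compared pictures only, and they look unmoved. The wrist force readings I printed were small, up to about 4 N.
- **What disagreed:**
  - The wrist camera placed things about 2 mm further from the robot than the fixed cameras did, so I averaged the readings or trusted the wrist view up close.
  - The last top-view reading of the second pot is about 7 mm off in y because the gripper partly hid it. The side view puts it within 2 mm of where I aimed.
- **Other problem:** The first attempt to tilt the wrist stopped at a joint limit, touching nothing. I changed the order and did the dish before turning the wrist over.

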